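Function-test the bench grinder's emergency stop and reset it

TASK

Function-test the bench grinder's emergency stop: push the red mushroom button down until it latches, take the finger away so that it stays in by itself, then put a fingertip against one of the three lobes of its rim and twist it clockwise (seen from above) until it pops back out. Once it is out and has turned back, press the blue reset button all the way in and let it go. Do it all by touch, without pinching the red head or lifting anything; do not press the blue button while the stop is in, nor the green start button at any time, and leave the other things on the worktop where they are.

Things in the scene. Friction and masses are not known exactly. Their poses are not given: they have to be found in the camera images.
- estop_box: yellow switch enclosure bolted to the worktop, 84 x 84 mm, 64 mm high, with the red mushroom stop button on top; origin at the centre of its underside, x axis toward its side with the cable gland and short grey conduit (42 mm out, 36 mm high), z up. Bolted feet stick out 15 mm on its two sides, 9 mm high. Fixed.
- estop_top (a point): centre of the flat top of the red mushroom head, on its vertical axis, 113 mm above the worktop while out; moves with the head. The raised middle is 38 mm across and 9 mm higher than the lobed rim; white arrows on it show which way to turn. The underside is 27 mm lower; below it a green shaft, 25 mm across, seen only while out, and a black collar, 45 mm across, top 74 mm above the worktop.
- lobe_a: one of three equal rounded lobes on the rim of the red stop head, 120 degrees apart (this one faces away from the conduit); origin at its outermost point, 35 mm from the head's axis, at mid-height of the 18 mm high rim (95 mm above the worktop while out); x axis radially outward, z up. A lobe is 21 mm wide; between lobes the rim is hollowed to 23 mm radius. Moves with the head.
- lobe_b: one of three equal rounded lobes on the rim of the red stop head, 120 degrees apart (the next one clockwise from lobe_a, seen from above); origin at its outermost point, 35 mm from the head's axis, at mid-height of the 18 mm high rim (95 mm above the worktop while out); x axis radially outward, z up. A lobe is 21 mm wide; between lobes the rim is hollowed to 23 mm radius. Moves with the head.
- lobe_c: one of three equal rounded lobes on the rim of the red stop head, 120 degrees apart (the next one clockwise from lobe_b, seen from above); origin at its outermost point, 35 mm from the head's axis, at mid-height of the 18 mm high rim (95 mm above the worktop while out); x axis radially outward, z up. A lobe is 21 mm wide; between lobes the rim is hollowed to 23 mm radius. Moves with the head.
- estop_press (a joint): how far the stop head is pushed down, m: 0 out, 0.010 bottom. Sprung upward (about 6 N at the top, 8 N at the bottom; no more is needed to pass the catch). Pushed beyond about 0.0078 it latches, then rests at 0.0075 by itself; let go earlier, it springs back out.
- estop_twist (a joint): how far the stop head is turned clockwise seen from above, rad: 0 at rest, 0.8 hard stop. A light spring turns it back. While latched, the latch resists from about 0.2 (0.04 N m in all, 1 to 3 N at a lobe) and lets go at 0.45 to 0.5: the head pops up, and turns back to 0 when let go.
- button_box: grey two-button station bolted to the worktop, 80 x 130 mm (x by y) and 54 mm high; origin at the centre of its underside, x axis toward the side with the cable gland and conduit (it reaches 42 mm out), z up. Small bolted feet on its two short sides, 15 mm out, 9 mm high. Fixed.
- reset_button_top (a point): centre of the flat top of the blue reset button, 29 mm across, in a black bezel 45 mm across whose top is 10 mm below it; 76 mm above the worktop while out. On the button box's -y side, 64 mm from the green button.
- reset_button (a joint): how far the blue button is pressed down, m: 0 out, 0.006 fully in; springs back by itself; 5 N holds it fully in.
- start_button_top (a point): centre of the flat top of the green start button, same make as the blue one; on the button box's +y side. Must not be pressed.
- start_button (a joint): how far the green button is pressed down, m: 0 out, 0.006 fully in.
- sealant_bottle: small red bottle with a white spout, 44 mm across, 106 mm high, standing; bystander; origin at the centre of its underside
- bearing: ball bearing lying flat, 48 mm across, 14 mm high; bystander; origin at the centre of its underside
- t_key: hex key with a red T handle lying flat, 120 x 86 x 14 mm; bystander; origin at the middle of its underside
- spray_can: green aerosol can, 68 mm across, 233 mm high, standing; bystander; origin at the centre of its underside
- wrench: steel combination wrench lying flat, 194 x 34 x 10 mm; bystander; origin at the middle of its underside
- brass_plug: brass hex plug, 27 mm wide, 20 mm high, standing on its hex; bystander; origin at the centre of its underside
- circlip_pliers: blue-handled circlip pliers lying flat, 181 x 56 x 13 mm; bystander; origin at the middle of its underside
Mind the look-alikes: they are no part of the job. Several things have the shape of the button_box; the one meant has the colours described above.

How it is judged:
On the way, in this order (a step that is already met when the one before it is completed fails the run):
1. the stop button is pushed in, the finger is off it, and it stays latched (value of joint estop_press above 0.006 m and contact force between each of the fingers, the arm and estop_twist below 0.3 N), for 0.2 s.
2. the stop head is twisted clockwise and pops out (value of joint estop_twist above 0.35 rad and value of joint estop_press below 0.003 m), for 0.05 s.
3. with the stop out and turned back, the blue reset button is pressed fully in (value of joint reset_button above 0.0045 m and value of joint estop_press below 0.002 m and value of joint estop_twist below 0.15 rad), for 0.05 s.
At the end, for the whole second after the job is handed in: The red stop head is out (within 1.5 mm) and turned back (within 0.12 rad), the blue and the green button are both out (within 1 mm), and every bystander is within 15 mm of where it stood (value of joint estop_press below 0.0015 m and value of joint estop_twist below 0.12 rad and value of joint each of reset_button, start_button below 0.001 m and distance of each of sealant_bottle, bearing, t_key, spray_can, wrench, brass_plug, circlip_pliers from where it was at the start of the episode below 0.015 m); the robot touches nothing.
It fails at once if the green start button was pressed (more than 2 mm) (value of joint start_button above 0.002 m).
It fails at once if the blue reset button was pressed (more than 2 mm) while the stop was in (more than 4 mm) (value of joint reset_button above 0.002 m and value of joint estop_press above 0.004 m).
It fails at once if the stop head was pinched: the fingers bore on two of its lobes at once while it was turned (value of joint estop_twist above 0.1 rad and ((contact force between the fingers and lobe_a above 1 N and contact force between the fingers and lobe_b above 1 N) or (contact force between the fingers and lobe_b above 1 N and contact force between the fingers and lobe_c above 1 N) or (contact force between the fingers and lobe_a above 1 N and contact force between the fingers and lobe_c above 1 N))).
It fails at once if a bystander was lifted or moved by more than 15 mm (distance of any of sealant_bottle, bearing, t_key, spray_can, wrench, brass_plug, circlip_pliers from where it was at the start of the episode above 0.015 m).
It also fails if it takes over 58 s, if anything falls off the work surface, if the arm or the gripper's body presses on something with over 40 N, if the wrist force passes 120 N, or if a joint passes its speed limit or range.

ROBOT

A 7-joint arm with a two-finger parallel gripper is mounted at the origin on a cart in front of the work surface, level with it; the furniture and walls round the work are solid. World frame = base frame: x ahead of the robot, y to its left, z up, the work surface at z = 0. Lengths are in m, angles in rad, forces in N, time in s.
With the tool pointing down it reaches from about 0.4 to 0.875 m from the base axis. Payload 19.3 kg.
Tool frame: the origin (TCP) lies at the very end of the fingers, on their centre line; the grasp point (between the pads) lies 19 mm behind it; z points along the fingers, y is the line along which they close (so a half turn about z gives the same grasp; the last joint's range is limited). The gripper opens to 85 mm and grips with 20 to 120 N. Pads are 22 mm wide; open, the fingers measure 114 mm over their backs; the gripper's body (76 mm by 85 mm) begins 54 mm behind the grasp point. The pads swing forward as they close: fully open they stand 13 mm farther back than shut.
Start: joints at [1.083, 0.521, -0.036, 1.599, 0.021, 1.021, -0.113], TCP at [0.254, -0.571, 0.231] pointing down, gripper open.
Joint ranges: [-2.91, 2.91], [-0.3, 2.13], [-1.5, 1.42], [0.17, 2.43], [-1.26, 4.41], [0.16, 1.93], [-2.52, 2.52]. Speed limits (rad/s): [1.89, 1.89, 2.39, 2.39, 3.01, 3.01, 3.01].

INTERFACE

Orientations are given as [roll, pitch, yaw] about the fixed x, y, z axes, in that order (R = Rz(yaw) Ry(pitch) Rx(roll)).
In Python, from workcell import monitor, optics, job_done gives the robot as it stands.
- The arm moves only by the shell command python3 -m handwheel 'ROWS' [FORCE]. ROWS is JSON, a list of rows, each an object of numbers: "dx", "dy", "dz": the shift along the tool's x, y, z in cm; "wx", "wy", "wz": the turn, a rotation vector about the tool's x, y, z in rad; "claw": the opening in per cent of the stroke, from 0 (shut) to 100 (fully open). A call has 1 to 8 rows; each row shifts and turns the commanded pose from where the row before left it, along the tool's axes as they then stand; what a row does not reach is not made up. A row lasts 1/8 s, in which the tool goes at most 62.5 mm and 10.7 degrees, less where a joint would pass 70% of its speed; a pose out of reach is approached as far as the arm can. A call with a gripper value outside its range is refused whole. The fingers move at their own pace and stop on an object; FORCE is the grip in N (left out, the last holds). Time passes only in rows, so rows that do not move let the fingers close. It gives the time, the measured TCP pose, the force, the opening and the grip force at its end, in the units of the state.
- monitor.observe(): the state, without advancing time (a new reading comes with each control period).
- optics.grab_frame(name): name is "scene" or "top" or "wrist"; returns a dict with "frame" (480x640x3 uint8, blue, green, red), "fovy" (degrees; the focal length in pixels is half the picture's height over the tangent of half this angle, whatever the lens; pixels are square), "cx", "cy" (the principal point, pixels), "R" (3x3) and "t" (3): a world point X has camera coordinates R X + t. Camera axes: x right, y down, z forward; pixel columns grow to the right and rows downward; lengths in m; the calibration is good to about 2 mm. A picture is of the moment at which its call begins. There is no depth.
- job_done(): hands the job in; it is judged then, once.
Trained networks look in the newest picture that a camera, given by its name, has taken for a name from the list of things; names that differ only in an ending like _2 or _b are one class to them, and where a whole thing is asked for, a point or a joint stands for the part that bears it (a point fixed in the world has none). Each returns a list of dicts, best first, with "p" (0 to 1); they miss things now and then, are a little off and sometimes report something else, mostly with a low value. They report only what shows in the picture. A call takes as long as a camera call. They do not tell look-alikes from the thing itself.
- optics.masks_of(name, camera): "region" (480x640 bool, what is visible of it) and "rect" ([left, top, width, height] in pixels, round what is visible of it).
The state is a dict: "clock": time; "qpos": joint angles; "qd": joint speeds; "joint_efforts": joint torques, N m; "position": TCP position; "tool_rot": TCP orientation; "force": force on the tool from outside, world axes, zero at the start; "moment": the same for the moment, N m; "grip_width": finger opening in m; "finger_force": force on a finger pad.
Only numpy, scipy, OpenCV 4.12 (cv2) and the standard library are available. Lean on these libraries where they do the work, as an engineer would, in place of code of your own. Each camera call takes 0.05 s, during which the arm holds its last target. There are 200 camera calls.

## Working session

There is one attempt and no reset: what is moved stays moved. The work goes in short steps, Python scripts to look and compute and a shell command to move; the robot and the scene stay as the last step left them, time stands still between calls to the robot, and variables do not carry over. Pictures are saved under pics/ and viewed, at most 10 in all, crops included, and the job is handed in when it is done.

```bash
mkdir -p pics
python3 - <<'E'
from workcell import monitor, optics
import cv2,numpy as np
s=monitor.observe();print(s['clock'],s['position'],s['tool_rot'],s['grip_width'])
for c in ['scene','top']:
    f=optics.grab_frame(c);cv2.imwrite(f'pics/{c}0.png',f['frame']);np.savez(f'{c}0.npz',**f)
    print(c,f['fovy'],f['cx'],f['cy'],np.round(f['R'],3).tolist(),np.round(f['t'],3))
    for n in ['estop_box','estop_top','lobe_a','button_box','reset_button_top','start_button_top','spray_can','sealant_bottle']:
        for m in optics.masks_of(n,c)[:4]:
            ys,xs=np.nonzero(m['region']);print(n,round(m['p'],2),m['rect'],xs.mean().round(1),ys.mean().round(1))
E
```

```text
0.0 [ 0.25339382 -0.57094138  0.23073033] [-3.14041921e+00  1.01934023e-04  4.17722860e-01] 0.08547123177690426
scene 45.93449497706524 330.35481640783433 243.2466205276956 [[-0.848, -0.53, -0.018], [-0.381, 0.632, -0.674], [0.368, -0.565, -0.738]] [0.452 0.291 1.194]
estop_box 0.89 [294.0, 293.0, 44.8, 54.1] 315.2 317.7
estop_top 0.96 [303.4, 289.1, 26.6, 25.6] 315.9 302.8
lobe_a 0.69 [344.6, 218.4, 19.1, 10.5] 353.3 222.6
button_box 0.78 [418.3, 189.9, 58.1, 52.2] 448.0 217.8
button_box 0.69 [334.1, 202.4, 57.0, 53.1] 360.1 228.2
reset_button_top 0.5 [454.3, 196.2, 9.2, 6.4] 459.4 199.3
start_button_top 0.45 [346.4, 217.3, 15.7, 13.4] 353.2 222.9
spray_can 0.85 [356.8, 104.6, 25.4, 74.7] 369.6 142.7
sealant_bottle 0.75 [388.2, 176.2, 13.1, 29.0] 394.7 190.4
top 45.95568429713434 314.9846035717518 245.06987844453226 [[0.027, -1.0, 0.003], [-0.985, -0.027, -0.168], [0.168, 0.002, -0.986]] [-0.061  0.571  1.305]
estop_box 0.6 [215.4, 247.1, 49.1, 54.4] 239.9 278.6
estop_box 0.59 [422.7, 256.4, 22.6, 24.8] 434.4 266.4
estop_top 0.7 [218.8, 261.1, 25.5, 33.4] 234.2 278.0
estop_top 0.39 [125.1, 272.7, 71.3, 32.4] 159.1 290.9
button_box 0.9 [396.7, 302.3, 62.5, 60.7] 428.6 336.3
button_box 0.68 [333.3, 228.2, 63.3, 57.0] 365.6 259.8
reset_button_top 0.56 [372.6, 259.4, 13.4, 9.7] 380.1 262.4
reset_button_top 0.54 [348.5, 247.8, 12.5, 14.3] 353.6 255.6
reset_button_top 0.46 [438.8, 334.5, 17.4, 13.5] 445.7 341.0
start_button_top 0.54 [347.1, 248.5, 13.4, 14.6] 353.4 255.2
start_button_top 0.49 [412.8, 328.7, 14.1, 12.9] 417.7 335.1
spray_can 0.59 [441.2, 191.7, 52.0, 40.3] 469.8 211.9
sealant_bottle 0.68 [425.5, 254.6, 19.3, 23.7] 434.7 266.2
sealant_bottle 0.45 [219.2, 265.9, 29.0, 27.4] 234.7 278.0
```

Run:
```python
import cv2
a=cv2.imread('pics/scene0.png')[80:380,240:540];b=cv2.imread('pics/top0.png')
cv2.imwrite('pics/s1.png',cv2.resize(a,None,fx=2,fy=2,interpolation=2))
cv2.imwrite('pics/t1.png',cv2.resize(b[180:400,100:500],None,fx=2,fy=2,interpolation=2))
```

```text
(no output)
```

View pics/t1.png

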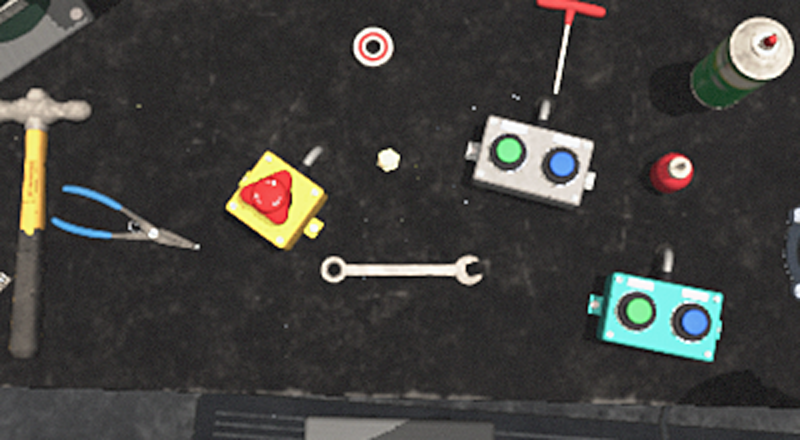

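View pics/s1.png

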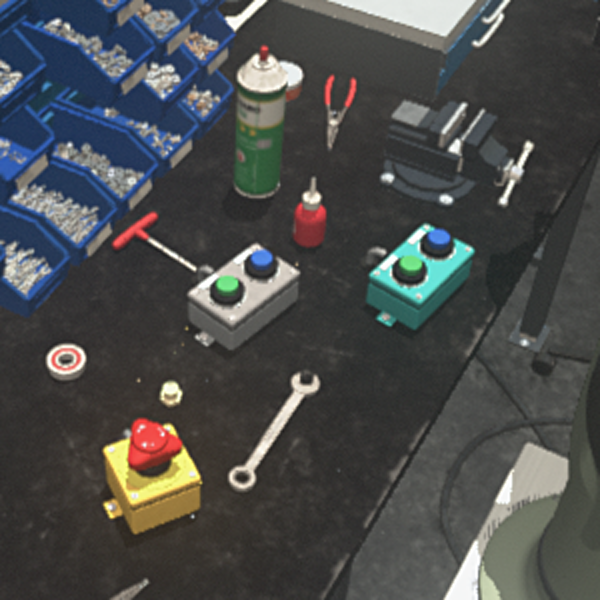

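Two boxes have the button_box shape. One is light grey at top-image (366,260), with its blue button near (381,262) and green near (354,255). The other is teal at (428,336). The grey one fits the description. The stop is at about (234,278), with its conduit toward the upper right. I'll confirm both in an enlarged crop.

```bash
cat > h.py <<'E'
import numpy as np
def ray(f,u,v,z):
    fl=240/np.tan(np.radians(float(f['fovy'])/2)); R=f['R'];t=f['t']
    d=R.T@np.array([(u-f['cx'])/fl,(v-f['cy'])/fl,1]); o=-R.T@t
    return o+d*(z-o[2])/d[2]
def proj(f,X):
    fl=240/np.tan(np.radians(float(f['fovy'])/2)); c=f['R']@np.array(X)+f['t']
    return fl*c[0]/c[2]+f['cx'],fl*c[1]/c[2]+f['cy']
E
python3 - <<'E'
import cv2,numpy as np
from h import *
T=np.load('top0.npz');S=np.load('scene0.npz')
b=T['frame'];s=S['frame']
def cent(im,box,kind):
    x,y,w,h=box;p=im[y:y+h,x:x+w];H=cv2.cvtColor(p,cv2.COLOR_BGR2HSV);h_,sa,va=cv2.split(H)
    m={'blue':(abs(h_.astype(int)-110)<15),'green':(abs(h_.astype(int)-60)<18),'red':(h_<8)|(h_>172)}[kind]&(sa>120)&(va>90)
    n,l,st,c=cv2.connectedComponentsWithStats(m.astype(np.uint8));i=1+st[1:,4].argmax();return c[i]+[x,y],st[i]
for nm,k,bt,bs,z in [('blue','blue',(340,240,60,45),(345,195,50,40),.076),('green','green',(340,240,60,45),(335,210,50,40),.076),('red','red',(215,255,50,50),(295,280,50,40),.1)]:
    for f,bx in((T,bt),(S,bs)):
        c,st=cent(f['frame'],bx,k);print(nm,c.round(1),st,ray(f,*c,z).round(4))
# box corners (crop px) -> world at z .064
for u,v in [(270,151),(326,190),(286,248),(226,207),(313,155),(245,176),(316,229)]:
    print(ray(T,u/2+100,v/2+180,.064).round(4))
A=cv2.resize(b[240:310,205:275],(390,390),interpolation=2)
B=cv2.resize(b[225:290,330:400],(400,390),interpolation=2)
cv2.imwrite('pics/z.png',np.hstack([A,B]))
E
```

```text
blue [380.6 261.6] [ 35  16  12  12 124] [ 0.5326 -0.1993  0.076 ]
blue [370.5 209.3] [20 10 12 10 85] [ 0.5325 -0.1953  0.076 ]
green [353.6 255.1] [ 8  9 13 13 44] [ 0.5462 -0.136   0.076 ]
green [353.1 221.6] [13  8 11  8 65] [ 0.5481 -0.1346  0.076 ]
red [234.8 277.7] [  5  10  26  27 415] [0.4831 0.135  0.1   ]
red [315.2 302.1] [  9   9  28  26 470] [0.4831 0.1377 0.1   ]
[0.5395 0.1424 0.064 ]
[0.4951 0.0745 0.064 ]
[0.4262 0.1181 0.064 ]
[0.472  0.1904 0.064 ]
[0.5361 0.0916 0.064 ]
[0.509  0.1702 0.064 ]
[0.4492 0.0842 0.064 ]
```

View pics/z.png

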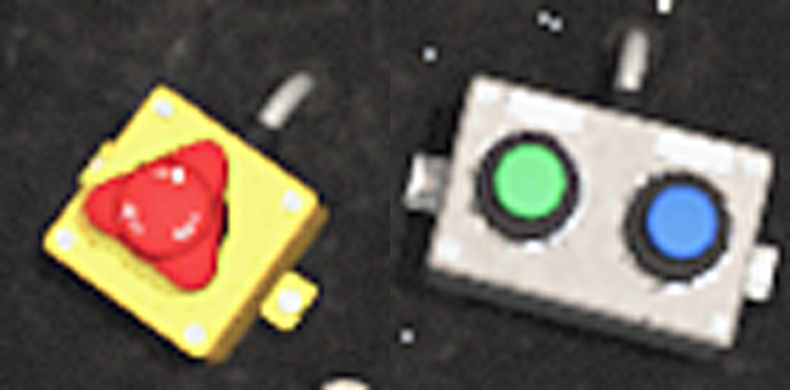

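The crop confirms that the grey box (blue button at crop (683,222)) is the one meant. The red head's lobes point at world yaw of about -36°, 90° and -156°. I'll move above the stop with the fingers shut.

```bash
python3 -m handwheel '[{"dx":3.1,"dy":-3.4,"claw":0},{"dx":3.1,"dy":-3.4,"claw":0},{"dx":3.1,"dy":-3.4,"claw":0},{"dx":3.1,"dy":-3.4,"claw":0},{"dx":3.1,"dy":-3.4,"claw":0},{"dx":3.1,"dy":-3.4,"claw":0},{"dx":3.1,"dy":-3.4,"claw":0},{"dx":3.1,"dy":-3.4,"claw":0}]' 20; python3 -m handwheel '[{"dx":2.7,"dy":-3.2,"claw":0},{"dx":2.7,"dy":-3.2,"claw":0},{"dx":2.7,"dy":-3.2,"claw":0},{"dx":2.7,"dy":-3.2,"claw":0},{"dx":2.7,"dy":-3.2,"claw":0},{"dx":2.7,"dy":-3.2,"claw":0},{"claw":0},{"claw":0}]'
python3 - <<'E'
from workcell import monitor, optics
import cv2,numpy as np
s=monitor.observe();print(s['clock'],s['position'],s['tool_rot'],s['force'],s['qpos'])
f=optics.grab_frame('wrist');cv2.imwrite('pics/w0.png',f['frame']);np.savez('w0.npz',**f)
m=optics.masks_of('estop_top','wrist')
for i in m[:3]:print(i['p'],i['rect'])
E
```

```text
0.9 [ 0.25355963 -0.5712525   0.23131014] [3.14158652e+00 1.30161253e-05 4.17762075e-01] [-0.7101323   0.84331298  0.05643623] [ 1.08280694  0.52137501 -0.03629695  1.59948958  0.02121467  1.02110806
 -0.11278923]schema error: expected keys dx, dy, dz, wx, wy, wz, claw
schema error: expected keys dx, dy, dz, wx, wy, wz, claw
```

View pics/w0.png

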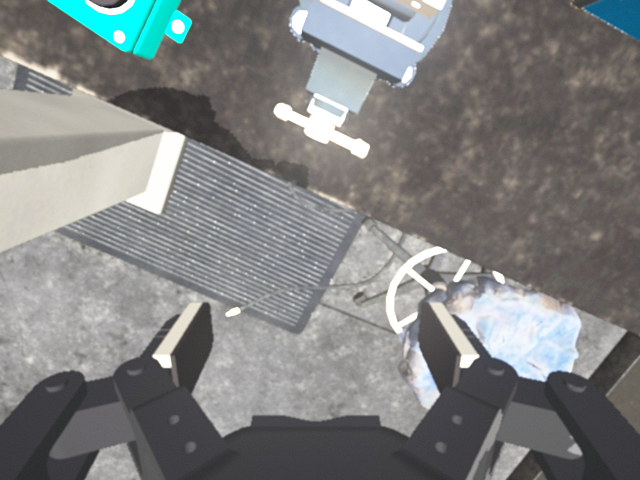

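The wrist picture shows a post at left (foot near (165,170)) by the bench edge, roughly along my path. I'll locate it before moving. The moves also need every key in each row.

Run:
```python
import cv2,numpy as np
from h import *
T=np.load('top0.npz');S=np.load('scene0.npz');W=np.load('w0.npz')
print('wristcam',-W['R'].T@W['t'])
for z in(-.9,-.7,-.5,-.3,-.1,0): print(z,ray(S,505,247,z).round(3),ray(W,160,185,z).round(3))
t=T['frame'][240:480,300:640];s=S['frame'][0:400,380:640]
cv2.imwrite('pics/post.png',np.hstack([cv2.resize(t,(480,339)),cv2.resize(s,(220,339))]))
```

```text
wristcam [ 0.32493517 -0.53991194  0.37486424]
-0.9 [ 0.331 -1.192 -0.9  ] [-0.103 -0.122 -0.9  ]
-0.7 [ 0.303 -0.999 -0.7  ] [-0.036 -0.187 -0.7  ]
-0.5 [ 0.276 -0.805 -0.5  ] [ 0.031 -0.253 -0.5  ]
-0.3 [ 0.248 -0.612 -0.3  ] [ 0.098 -0.318 -0.3  ]
-0.1 [ 0.22  -0.418 -0.1  ] [ 0.165 -0.384 -0.1  ]
0 [ 0.206 -0.321  0.   ] [ 0.199 -0.417  0.   ]
```

View pics/post.png

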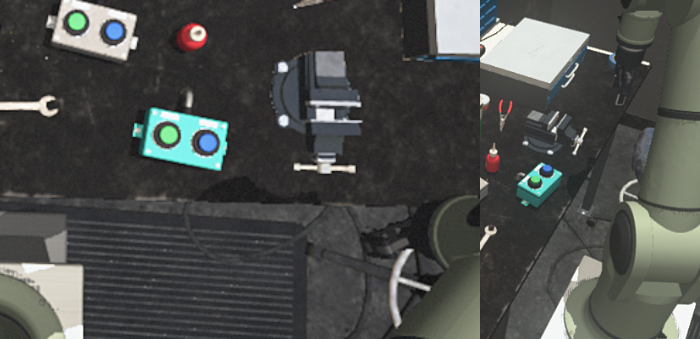

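There is no tall post. The top view shows only the cart and floor items below the bench, so the path is clear.

```bash
python3 -m handwheel '[{"dx":3.1,"dy":-3.4,"dz":0,"wx":0,"wy":0,"wz":0,"claw":0},{"dx":3.1,"dy":-3.4,"dz":0,"wx":0,"wy":0,"wz":0,"claw":0},{"dx":3.1,"dy":-3.4,"dz":0,"wx":0,"wy":0,"wz":0,"claw":0},{"dx":3.1,"dy":-3.4,"dz":0,"wx":0,"wy":0,"wz":0,"claw":0},{"dx":3.1,"dy":-3.4,"dz":0,"wx":0,"wy":0,"wz":0,"claw":0},{"dx":3.1,"dy":-3.4,"dz":0,"wx":0,"wy":0,"wz":0,"claw":0},{"dx":3.1,"dy":-3.4,"dz":0,"wx":0,"wy":0,"wz":0,"claw":0},{"dx":3.1,"dy":-3.4,"dz":0,"wx":0,"wy":0,"wz":0,"claw":0}]' 20; python3 -m handwheel '[{"dx":2.7,"dy":-3.2,"dz":0,"wx":0,"wy":0,"wz":0,"claw":0},{"dx":2.7,"dy":-3.2,"dz":0,"wx":0,"wy":0,"wz":0,"claw":0},{"dx":2.7,"dy":-3.2,"dz":0,"wx":0,"wy":0,"wz":0,"claw":0},{"dx":2.7,"dy":-3.2,"dz":0,"wx":0,"wy":0,"wz":0,"claw":0},{"dx":2.7,"dy":-3.2,"dz":0,"wx":0,"wy":0,"wz":0,"claw":0},{"dx":2.7,"dy":-3.2,"dz":0,"wx":0,"wy":0,"wz":0,"claw":0},{"dx":0,"dy":0,"dz":0,"wx":0,"wy":0,"wz":0,"claw":0},{"dx":0,"dy":0,"dz":0,"wx":0,"wy":0,"wz":0,"claw":0}]'
python3 - <<'E'
from workcell import monitor, optics
import cv2,numpy as np
from h import *
s=monitor.observe();print(s['clock'],s['position'],s['tool_rot'],s['force'],s['qpos'].round(2))
f=optics.grab_frame('wrist');cv2.imwrite('pics/w1.png',f['frame']);np.savez('w1.npz',**f)
for i in optics.masks_of('estop_top','wrist')[:3]:print(i['p'],i['rect'])
for a in (-36,84,-156): print(a,proj(f,[.4835+.035*np.cos(np.radians(a)),.134+.035*np.sin(np.radians(a)),.104]))
print(proj(f,[.4835,.134,.113]),proj(f,s['position']))
E
```

```text
clock: 2.0
position: [0.3703, -0.2207, 0.2315]
tool_rot: [3.141, -0.0, 0.418]
force: [1.4, -0.4, -0.8]
grip_width: -0.0001
finger_force: 0.0
clock: 3.0
position: [0.4399, 0.0188, 0.2313]
tool_rot: [3.141, 0.0, 0.418]
force: [-0.6, 0.2, -0.1]
grip_width: -0.0002
finger_force: 0.0
3.0 [0.43993262 0.01881955 0.23128654] [3.14142098e+00 2.08702722e-04 4.17706710e-01] [-0.57221459  0.2371437  -0.12016508] [ 0.12  0.24 -0.35  2.05  0.11  0.87 -1.44]
0.71 [142.0, 69.9, 94.9, 82.8]
0.37 [567.0, 201.5, 40.4, 38.0]
-36 (np.float64(232.71197281122855), np.float64(80.54198825879249))
84 (np.float64(145.81949746228509), np.float64(80.61402838827274))
-156 (np.float64(196.9786677878168), np.float64(157.26042925204246))
(np.float64(187.65993667102558), np.float64(106.77732490122642)) (np.float64(314.56223536886745), np.float64(302.55870249527555))
```

View pics/w1.png

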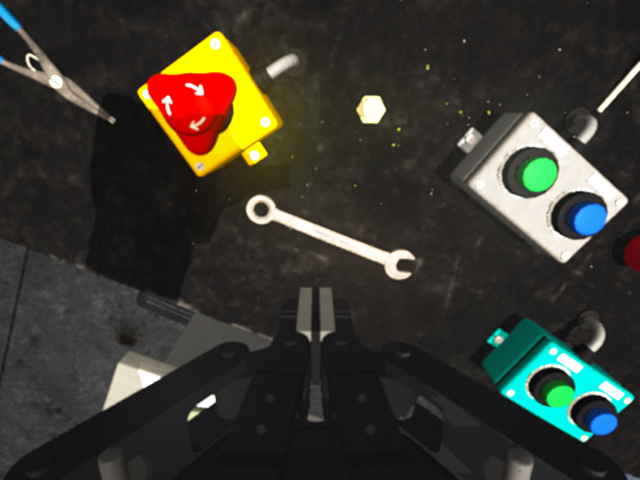

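The wrist view shows the red head with lobes near (150,80), (235,82) and (205,150). That matches my prediction within 4 px, and its white arrows run clockwise. The grey station is on the right. Next I go over the head and down to just above it.

```bash
python3 -m handwheel '[{"dx":3,"dy":-2.9,"dz":0,"wx":0,"wy":0,"wz":0,"claw":0},{"dx":3,"dy":-2.9,"dz":0,"wx":0,"wy":0,"wz":0,"claw":0},{"dx":2.8,"dy":-2.9,"dz":0,"wx":0,"wy":0,"wz":0,"claw":0},{"dx":0,"dy":0,"dz":4,"wx":0,"wy":0,"wz":0,"claw":0},{"dx":0,"dy":0,"dz":4,"wx":0,"wy":0,"wz":0,"claw":0},{"dx":0,"dy":0,"dz":2.5,"wx":0,"wy":0,"wz":0,"claw":0},{"dx":0,"dy":0,"dz":0,"wx":0,"wy":0,"wz":0,"claw":0},{"dx":0,"dy":0,"dz":0,"wx":0,"wy":0,"wz":0,"claw":0}]'
python3 - <<'E'
import numpy as np
from h import *
W=np.load('w1.npz')
print(ray(W,588,219,.076),ray(W,541,174,.076))
from workcell import optics
import cv2
f=optics.grab_frame('scene');cv2.imwrite('pics/s2.png',cv2.resize(f['frame'][200:360,230:430],None,fx=3,fy=3,interpolation=2))
E
```

```text
clock: 4.1
position: [0.4857, 0.1342, 0.1273]
tool_rot: [3.141, -0.001, 0.417]
force: [0.5, 0.2, 1.2]
grip_width: 0.0002
finger_force: 0.0
[ 0.53258091 -0.19839987  0.076     ] [ 0.54842186 -0.13866403  0.076     ]
```

View pics/s2.png

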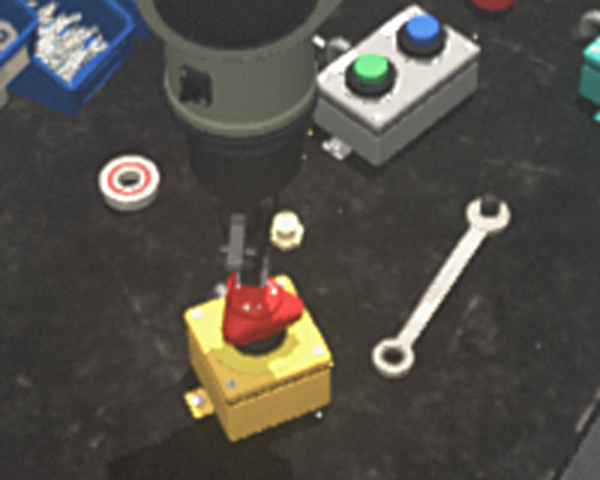

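The fingertips hang just over the red head's middle, at crop (250,285). Now I press gradually.

```bash
python3 -m handwheel '[{"dx":0,"dy":0,"dz":1.2,"wx":0,"wy":0,"wz":0,"claw":0},{"dx":0,"dy":0,"dz":0.3,"wx":0,"wy":0,"wz":0,"claw":0},{"dx":0,"dy":0,"dz":0.2,"wx":0,"wy":0,"wz":0,"claw":0},{"dx":0,"dy":0,"dz":0,"wx":0,"wy":0,"wz":0,"claw":0}]';python3 -m handwheel '[{"dx":0,"dy":0,"dz":0.3,"wx":0,"wy":0,"wz":0,"claw":0},{"dx":0,"dy":0,"dz":0.2,"wx":0,"wy":0,"wz":0,"claw":0},{"dx":0,"dy":0,"dz":0,"wx":0,"wy":0,"wz":0,"claw":0},{"dx":0,"dy":0,"dz":0,"wx":0,"wy":0,"wz":0,"claw":0}]'
```

```text
clock: 4.65
position: [0.4855, 0.1345, 0.1095]
tool_rot: [3.141, -0.001, 0.418]
force: [0.4, -1.1, 5.5]
grip_width: -0.0002
finger_force: 3.0
clock: 5.15
position: [0.4856, 0.1344, 0.1046]
tool_rot: [3.141, -0.001, 0.418]
force: [1.2, -2.1, 6.5]
grip_width: 0.0002
finger_force: 3.3
```

```bash
python3 -m handwheel '[{"dx":0,"dy":0,"dz":0.15,"wx":0,"wy":0,"wz":0,"claw":0},{"dx":0,"dy":0,"dz":0.1,"wx":0,"wy":0,"wz":0,"claw":0},{"dx":0,"dy":0,"dz":0,"wx":0,"wy":0,"wz":0,"claw":0}]'; python3 -m handwheel '[{"dx":0,"dy":0,"dz":-1,"wx":0,"wy":0,"wz":0,"claw":0},{"dx":0,"dy":0,"dz":-2,"wx":0,"wy":0,"wz":0,"claw":0},{"dx":0,"dy":0,"dz":-2,"wx":0,"wy":0,"wz":0,"claw":0},{"dx":0,"dy":0,"dz":0,"wx":0,"wy":0,"wz":0,"claw":0},{"dx":0,"dy":0,"dz":0,"wx":0,"wy":0,"wz":0,"claw":0}]'
python3 - <<'E'
import numpy as np,cv2
from h import *
from workcell import optics
f=optics.grab_frame('scene');cv2.imwrite('pics/s3.png',cv2.resize(f['frame'][260:360,260:380],None,fx=5,fy=5,interpolation=2))
E
```

```text
clock: 5.52
position: [0.486, 0.1346, 0.1028]
tool_rot: [3.141, -0.002, 0.418]
force: [-2.0, -2.8, 23.6]
grip_width: -0.0004
finger_force: 11.6
clock: 6.15
position: [0.4849, 0.1343, 0.1513]
tool_rot: [-3.142, 0.001, 0.418]
force: [0.8, -0.6, -0.5]
grip_width: -0.0001
finger_force: 0.0
```

View pics/s3.png

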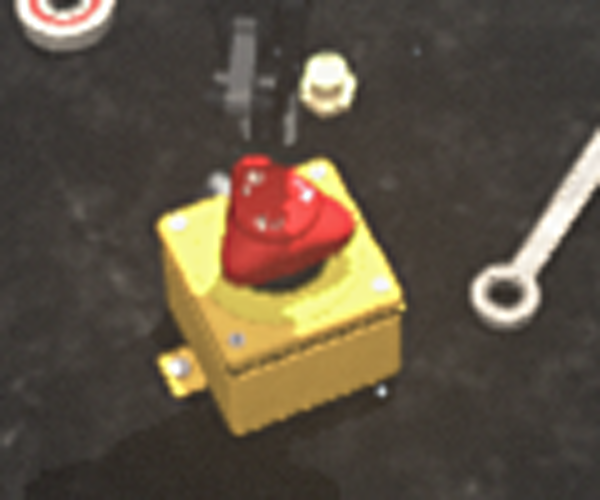

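The head sits low on the collar with no finger on it, so it is latched (it bottomed at tip z 0.103). Now I bring the shut fingertips beside the robot-facing lobe on its counter-clockwise side.

```bash
python3 -m handwheel '[{"dx":-1.7,"dy":1.6,"dz":0,"wx":0,"wy":0,"wz":0,"claw":0},{"dx":-1.7,"dy":1.6,"dz":0,"wx":0,"wy":0,"wz":0,"claw":0},{"dx":0,"dy":0,"dz":2.5,"wx":0,"wy":0,"wz":0,"claw":0},{"dx":0,"dy":0,"dz":2.5,"wx":0,"wy":0,"wz":0,"claw":0},{"dx":0,"dy":0,"dz":1.8,"wx":0,"wy":0,"wz":0,"claw":0},{"dx":0,"dy":0,"dz":0,"wx":0,"wy":0,"wz":0,"claw":0},{"dx":0,"dy":0,"dz":0,"wx":0,"wy":0,"wz":0,"claw":0}]'
python3 -m handwheel '[{"dx":0,"dy":-0.4,"dz":0,"wx":0,"wy":0,"wz":0,"claw":0},{"dx":0,"dy":-0.3,"dz":0,"wx":0,"wy":0,"wz":0,"claw":0},{"dx":0,"dy":-0.2,"dz":0,"wx":0,"wy":0,"wz":0,"claw":0},{"dx":0,"dy":0,"dz":0,"wx":0,"wy":0,"wz":0,"claw":0}]'
python3 - <<'E'
import numpy as np,cv2
from workcell import optics
f=optics.grab_frame('wrist');g=optics.grab_frame('scene')
cv2.imwrite('pics/s4.png',np.hstack([cv2.resize(f['frame'],(480,360)),cv2.resize(g['frame'][260:360,280:360],(288,360),interpolation=2)]))
E
```

```text
clock: 7.08
position: [0.4672, 0.0915, 0.0841]
tool_rot: [-3.142, -0.0, 0.418]
force: [-1.0, -0.2, 0.3]
grip_width: -0.0002
finger_force: 0.0
clock: 7.58
position: [0.4634, 0.0998, 0.0839]
tool_rot: [-3.142, -0.0, 0.418]
force: [-0.3, -0.2, 0.2]
grip_width: -0.0002
finger_force: 0.0
```

View pics/s4.png

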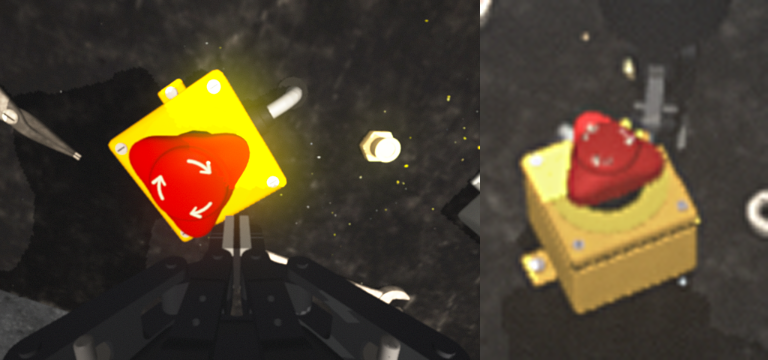

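The fingertip at (235,235) sits just right of the lower lobe, whose tip is at (195,235), in the hollow and clear of the other lobes. I push clockwise (toward -y of the tool).

```bash
python3 -m handwheel '[{"dx":0,"dy":-0.3,"dz":0,"wx":0,"wy":0,"wz":0,"claw":0},{"dx":0,"dy":-0.3,"dz":0,"wx":0,"wy":0,"wz":0,"claw":0},{"dx":0,"dy":0,"dz":0,"wx":0,"wy":0,"wz":0,"claw":0}]'
python3 -m handwheel '[{"dx":0,"dy":-0.3,"dz":0,"wx":0,"wy":0,"wz":0,"claw":0},{"dx":0,"dy":-0.3,"dz":0,"wx":0,"wy":0,"wz":0,"claw":0},{"dx":0,"dy":0,"dz":0,"wx":0,"wy":0,"wz":0,"claw":0}]'
python3 - <<'E'
import numpy as np,cv2
from workcell import optics
for c in ('wrist','scene'):
    f=optics.grab_frame(c)
    for i in optics.masks_of('estop_top',c)[:1]:
        m=i['region'];ys,xs=np.nonzero(m);k=ys.argmax();print(c,i['p'],i['rect'],xs.mean(),ys.mean(),'bottom',xs[ys>ys.max()-4].mean(),ys.max())
    cv2.imwrite(f'pics/{c}5.png',f['frame'])
E
```

```text
clock: 8.05
position: [0.4609, 0.1054, 0.0838]
tool_rot: [-3.141, 0.0, 0.418]
force: [0.2, 0.1, -0.1]
grip_width: 0.0002
finger_force: 0.0
clock: 8.43
position: [0.4585, 0.1109, 0.0838]
tool_rot: [-3.141, -0.0, 0.418]
force: [-0.3, -0.1, 0.5]
grip_width: -0.0002
finger_force: 0.0
wrist 0.85 [198.3, 174.0, 165.1, 139.7] 285.3942977269741 231.17546971488636 bottom 277.95 314
scene 0.84 [303.4, 293.2, 26.0, 24.6] 314.54586129753915 304.6510067114094 bottom 310.8695652173913 316
```

```bash
python3 -m handwheel '[{"dx":0,"dy":-0.3,"dz":0,"wx":0,"wy":0,"wz":0,"claw":0},{"dx":0,"dy":0,"dz":0,"wx":0,"wy":0,"wz":0,"claw":0}]'
python3 -m handwheel '[{"dx":0,"dy":-0.3,"dz":0,"wx":0,"wy":0,"wz":0,"claw":0},{"dx":0,"dy":0,"dz":0,"wx":0,"wy":0,"wz":0,"claw":0}]'
python3 - <<'E'
import numpy as np,cv2
from workcell import optics
a=cv2.imread('pics/wrist5.png')
f=optics.grab_frame('wrist')['frame'];g=optics.grab_frame('scene')['frame']
cv2.imwrite('pics/s6.png',np.hstack([cv2.resize(a[140:360,160:400],(270,248)),cv2.resize(f[140:360,160:400],(270,248)),cv2.resize(g[270:350,280:350],(217,248),interpolation=2)]))
E
```

```text
clock: 8.88
position: [0.4573, 0.1136, 0.0838]
tool_rot: [-3.141, -0.0, 0.418]
force: [0.5, 1.0, 0.7]
grip_width: 0.0001
finger_force: 0.0
clock: 9.12
position: [0.456, 0.1163, 0.0838]
tool_rot: [-3.142, 0.0, 0.418]
force: [-0.1, -0.0, -0.2]
grip_width: -0.0001
finger_force: 0.0
```

View pics/s6.png

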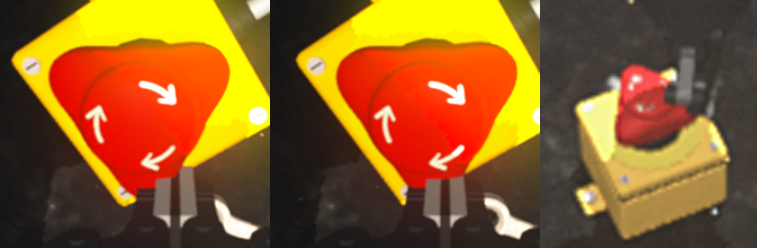

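The arrows have not turned between the two frames. The fingertip (at (445,190)) overlaps the lobe tip by only about 3 mm radially. I back off, go 8 mm farther in and push again.

```bash
python3 -m handwheel '[{"dx":0,"dy":1.2,"dz":0,"wx":0,"wy":0,"wz":0,"claw":0},{"dx":0.4,"dy":0.3,"dz":0,"wx":0,"wy":0,"wz":0,"claw":0},{"dx":0.4,"dy":0,"dz":0,"wx":0,"wy":0,"wz":0,"claw":0},{"dx":0,"dy":0,"dz":0,"wx":0,"wy":0,"wz":0,"claw":0},{"dx":0,"dy":0,"dz":0,"wx":0,"wy":0,"wz":0,"claw":0}]'
python3 -m handwheel '[{"dx":0,"dy":-0.4,"dz":0,"wx":0,"wy":0,"wz":0,"claw":0},{"dx":0,"dy":-0.4,"dz":0,"wx":0,"wy":0,"wz":0,"claw":0},{"dx":0,"dy":0,"dz":0,"wx":0,"wy":0,"wz":0,"claw":0}]'
cat > turn.py <<'E'
# head rotation: clockwise turn of lobe directions seen by wrist camera (tool-fixed)
import numpy as np,cv2
from workcell import optics,monitor
from h import *
f=optics.grab_frame('wrist');H=cv2.cvtColor(f['frame'],cv2.COLOR_BGR2HSV)
w=((H[...,1]<110)&(H[...,2]>170)).astype(np.uint8)
red=((H[...,0]<9)|(H[...,0]>172))&(H[...,1]>150)&(H[...,2]>70)
red=cv2.morphologyEx(red.astype(np.uint8),cv2.MORPH_OPEN,np.ones((5,5)))
n,l,st,c=cv2.connectedComponentsWithStats(red);i=1+st[1:,4].argmax()
hull=cv2.convexHull(cv2.findContours((l==i).astype(np.uint8),0,2)[0][0])
mask=cv2.fillConvexPoly(np.zeros_like(w),hull,1)
n,l2,s2,c2=cv2.connectedComponentsWithStats(w&mask)
print('red rect',st[i][:4],'arrows')
pts=[ray(f,*c2[k],.108)[:2] for k in range(1,n) if s2[k,4]>40]
for k in range(1,n):
    if s2[k,4]>40: print(s2[k,4],c2[k].round(0),ray(f,*c2[k],.108).round(4))
ax=np.array([.485,.1345])
if len(pts)==3: ax=np.mean(pts,0)
print('centre',ax,'angles mod120',[round(float(np.degrees(np.arctan2(*(p-ax)[::-1])))%120,1) for p in pts], 'clock',monitor.observe()['clock'])
E
python3 turn.py
```

```text
clock: 9.85
position: [0.4664, 0.1032, 0.0828]
tool_rot: [3.141, 0.008, 0.417]
force: [-18.2, -8.4, 6.8]
grip_width: 0.0
finger_force: 10.0
clock: 10.22
position: [0.4634, 0.1098, 0.0829]
tool_rot: [3.14, 0.008, 0.416]
force: [-15.0, -13.7, 6.0]
grip_width: 0.0002
finger_force: 10.6
red rect [197 194 145 130] arrows
277 [296. 233.] [0.4981 0.1323 0.108 ]
201 [238. 259.] [0.4811 0.1473 0.108 ]
188 [291. 292.] [0.4768 0.1251 0.108 ]
centre [0.48529923 0.13487087] angles mod120 [108.5, 108.9, 109.0] clock 10.275
```

The finger bears on the hollow radially (18 N), so I ease out 3.5 mm and compare the arrow angle with the earlier wrist pictures.

```bash
python3 -m handwheel '[{"dx":-0.35,"dy":0,"dz":0,"wx":0,"wy":0,"wz":0,"claw":0},{"dx":0,"dy":0,"dz":0,"wx":0,"wy":0,"wz":0,"claw":0}]'
python3 turn.py
python3 - <<'E'
import cv2,numpy as np
exec(open('turn.py').read().replace("f=optics.grab_frame('wrist')","f=dict(np.load('w1.npz'))").replace('>40','>5').replace('170)','150)').replace('np.ones((5,5))','np.ones((3,3))'))
f5=optics.grab_frame('wrist');f5['frame']=cv2.imread('pics/wrist5.png')
exec(open('turn.py').read().replace("f=optics.grab_frame('wrist')","f=f5"))
E
```

```text
clock: 10.52
position: [0.4618, 0.1098, 0.0833]
tool_rot: [3.141, 0.004, 0.416]
force: [-6.5, -5.8, -0.4]
grip_width: 0.0001
finger_force: 4.5
red rect [198 190 145 130] arrows
301 [297. 230.] [0.4977 0.1321 0.108 ]
208 [239. 255.] [0.4808 0.1473 0.108 ]
190 [292. 288.] [0.4762 0.125  0.108 ]
centre [0.48490934 0.13483314] angles mod120 [108.1, 108.2, 108.6] clock 10.575
red rect [147  73  89  82] arrows
110 [196.  88.] [0.4968 0.1339 0.108 ]
98 [167. 104.] [0.4792 0.1493 0.108 ]
62 [196. 124.] [0.4744 0.1265 0.108 ]
centre [0.48346096 0.13658474] angles mod120 [108.8, 108.4, 108.0] clock 10.575
red rect [204 184 143 129] arrows
319 [303. 222.] [0.5013 0.1313 0.108 ]
206 [246. 247.] [0.4846 0.1462 0.108 ]
188 [298. 281.] [0.4798 0.1242 0.108 ]
centre [0.48856338 0.13391237] angles mod120 [108.4, 107.8, 108.1] clock 10.625
```

```bash
cat > shape.py <<'E'
import numpy as np,cv2
from workcell import optics,monitor
from h import *
def shape(f,z=.0965,ax=(.485,.135)):
    H=cv2.cvtColor(f['frame'],cv2.COLOR_BGR2HSV)
    red=((H[...,0]<9)|(H[...,0]>172))&(H[...,1]>150)&(H[...,2]>60)
    red=cv2.morphologyEx(red.astype(np.uint8),cv2.MORPH_OPEN,np.ones((3,3)))
    n,l,st,c=cv2.connectedComponentsWithStats(red);i=1+st[1:,4].argmax()
    C=cv2.findContours((l==i).astype(np.uint8),0,2)[0][0][:,0]
    P=np.array([ray(f,u,v,z)[:2] for u,v in C])-ax
    y=.4177;tx=P@[np.cos(y),np.sin(y)];ty=P@[np.sin(y),-np.cos(y)]
    a=np.degrees(np.arctan2(ty,tx))%360;r=np.hypot(tx,ty)*1000
    return [(b,round(r[(a>=b-5)&(a<b+5)].max(),1)) for b in range(0,360,10) if ((a>=b-5)&(a<b+5)).any()]
E
python3 - <<'E'
from shape import *
print('w1',shape(dict(np.load('w1.npz')),.104))
f=optics.grab_frame('wrist');s=monitor.observe()
print('now',shape(f)); print(s['position'],'tcp px',proj(f,s['position']),f['fovy'])
y=.4177;ex=np.array([np.cos(y),np.sin(y),0]);ey=np.array([np.sin(y),-np.cos(y),0]);A=np.array([.485,.135,.0965])
print('lobe tip px',proj(f,A-.035*ex),'sides',proj(f,A-.0245*ex+.0105*ey),proj(f,A-.0245*ex-.0105*ey))
g=cv2.cvtColor(f['frame'],cv2.COLOR_BGR2HSV)
for v in range(230,350,8): print(v,' '.join('R' if (p[0]<9 or p[0]>172) and p[1]>150 and p[2]>60 else 'Y' if 18<p[0]<35 and p[1]>120 and p[2]>90 else '#' if p[2]<50 else 'g' if p[1]<70 else '.' for p in g[v,200:400:5]))
E
```

```text
w1 [(30, np.float64(24.8)), (50, np.float64(32.5)), (60, np.float64(34.5)), (70, np.float64(34.4)), (80, np.float64(31.7)), (90, np.float64(28.2)), (100, np.float64(27.5)), (110, np.float64(26.6)), (120, np.float64(24.4)), (130, np.float64(25.7)), (140, np.float64(26.7)), (150, np.float64(30.2)), (160, np.float64(33.0)), (170, np.float64(34.6)), (180, np.float64(34.4)), (190, np.float64(32.4)), (200, np.float64(27.7)), (210, np.float64(24.6)), (230, np.float64(21.9)), (240, np.float64(21.7)), (250, np.float64(21.8)), (260, np.float64(23.5)), (270, np.float64(25.0)), (280, np.float64(29.9)), (290, np.float64(30.9)), (300, np.float64(33.3)), (310, np.float64(32.0)), (320, np.float64(28.8)), (350, np.float64(20.4))]
now [(10, np.float64(15.8)), (20, np.float64(15.4)), (30, np.float64(15.6)), (40, np.float64(16.2)), (50, np.float64(16.8)), (60, np.float64(19.2)), (70, np.float64(22.9)), (80, np.float64(24.8)), (90, np.float64(24.8)), (100, np.float64(22.6)), (110, np.float64(22.0)), (120, np.float64(22.1)), (130, np.float64(22.1)), (140, np.float64(25.1)), (150, np.float64(26.3)), (160, 
[... 1361 characters left out ...]
 Y Y Y Y Y . . . . Y Y Y . .
286 # # . . . . . Y . R R R R R R R R g R . g R R R . Y Y Y . . . . . . . . Y . . .
294 # # . . . . . . Y Y R R R R R R R g g R R R R R . . . . . . . . . . . . . . . .
302 # # . . . . . . . Y Y . R R R R R R R R g g g R . g g . . . . . . . . . . . . .
310 # g g g . . . . . . Y Y Y R R R R . . . g g g R . g g . . . . . . . . . . . . .
318 # g g . g . . . . . . . Y g . R R . . . g g g . g g g . . . . . . . . . . . . .
326 g g g # g . . . . . . . . Y Y . . . . . g g g . g g g . . . # g . . . . . . . .
334 g # # g g g g . g . . . . . . . . . . . . g g g g g . # # . # g g . . . g . g g
342 g g # # g # # # # . . . . . . # # g g g # # g g g # # g g g # # g g g g g g # #
```

The wrist image shows the finger meeting the lobe only near its tip. The hollow is deeper farther counter-clockwise, so I back off 11 mm, go 5 mm farther in, then push while watching the force.

```bash
python3 -m handwheel '[{"dx":-0.2,"dy":0.5,"dz":0,"wx":0,"wy":0,"wz":0,"claw":0},{"dx":0,"dy":0.6,"dz":0,"wx":0,"wy":0,"wz":0,"claw":0},{"dx":0,"dy":0,"dz":0,"wx":0,"wy":0,"wz":0,"claw":0}]'
python3 -m handwheel '[{"dx":0.4,"dy":0,"dz":0,"wx":0,"wy":0,"wz":0,"claw":0},{"dx":0,"dy":0,"dz":0,"wx":0,"wy":0,"wz":0,"claw":0}]'
python3 -m handwheel '[{"dx":0.3,"dy":0,"dz":0,"wx":0,"wy":0,"wz":0,"claw":0},{"dx":0,"dy":0,"dz":0,"wx":0,"wy":0,"wz":0,"claw":0}]'
python3 -m handwheel '[{"dx":0,"dy":-0.3,"dz":0,"wx":0,"wy":0,"wz":0,"claw":0},{"dx":0,"dy":0,"dz":0,"wx":0,"wy":0,"wz":0,"claw":0}]'; python3 turn.py
```

```text
clock: 11.05
position: [0.4656, 0.0999, 0.0837]
tool_rot: [3.142, 0.001, 0.417]
force: [-5.1, -1.5, 2.2]
grip_width: 0.0001
finger_force: 2.8
clock: 11.3
position: [0.4672, 0.1003, 0.0832]
tool_rot: [3.141, 0.006, 0.417]
force: [-15.2, -7.8, 5.2]
grip_width: 0.0
finger_force: 8.6
clock: 11.55
position: [0.4683, 0.1006, 0.0827]
tool_rot: [3.14, 0.01, 0.416]
force: [-22.2, -11.5, 6.5]
grip_width: 0.0001
finger_force: 12.5
clock: 11.8
position: [0.4674, 0.102, 0.0827]
tool_rot: [3.139, 0.01, 0.415]
force: [-18.8, -21.9, 5.9]
grip_width: -0.0001
finger_force: 12.9
red rect [174 195 145 132] arrows
236 [270. 234.] [0.4984 0.1326 0.108 ]
207 [214. 260.] [0.4814 0.147  0.108 ]
192 [268. 292.] [0.4773 0.1248 0.108 ]
centre [0.48570339 0.13480623] angles mod120 [110.1, 109.4, 110.0] clock 11.85
```

```bash
python3 -m handwheel '[{"dx":-0.9,"dy":0.2,"dz":0,"wx":0,"wy":0,"wz":0,"claw":0},{"dx":0,"dy":0,"dz":0,"wx":0,"wy":0,"wz":0,"claw":0},{"dx":0,"dy":0,"dz":0,"wx":0,"wy":0,"wz":0,"claw":0}]'; python3 turn.py
python3 -m handwheel '[{"dx":0,"dy":-0.5,"dz":0,"wx":0,"wy":0,"wz":0,"claw":0},{"dx":0,"dy":-0.6,"dz":0,"wx":0,"wy":0,"wz":0,"claw":0},{"dx":0,"dy":0,"dz":0,"wx":0,"wy":0,"wz":0,"claw":0}]'; python3 turn.py
python3 -m handwheel '[{"dx":0,"dy":-0.6,"dz":0,"wx":0,"wy":0,"wz":0,"claw":0},{"dx":0,"dy":0,"dz":0,"wx":0,"wy":0,"wz":0,"claw":0}]'; python3 turn.py
python3 -m handwheel '[{"dx":0,"dy":-0.4,"dz":0,"wx":0,"wy":0,"wz":0,"claw":0},{"dx":0,"dy":0,"dz":0,"wx":0,"wy":0,"wz":0,"claw":0}]'; python3 turn.py
```

```text
clock: 12.22
position: [0.4642, 0.1011, 0.084]
tool_rot: [-3.142, -0.001, 0.418]
force: [-0.7, -0.9, 1.0]
grip_width: -0.0002
finger_force: 0.4
red rect [175 185 127 135] arrows
239 [272. 225.] [0.4978 0.1322 0.108 ]
213 [215. 250.] [0.4809 0.1472 0.108 ]
196 [268. 284.] [0.4763 0.1249 0.108 ]
centre [0.48497906 0.13476749] angles mod120 [108.7, 108.2, 108.5] clock 12.275
clock: 12.65
position: [0.4588, 0.1115, 0.0838]
tool_rot: [-3.141, -0.0, 0.419]
force: [-0.5, -0.7, 0.5]
grip_width: 0.0003
finger_force: 0.0
red rect [206 185 142 128] arrows
311 [305. 223.] [0.4976 0.1324 0.108 ]
204 [247. 248.] [0.4809 0.1474 0.108 ]
189 [300. 282.] [0.4762 0.1251 0.108 ]
centre [0.48491583 0.13495376] angles mod120 [108.7, 108.0, 108.7] clock 12.7
clock: 12.95
position: [0.4562, 0.1166, 0.0838]
tool_rot: [-3.142, 0.0, 0.418]
force: [-0.3, -1.2, 1.1]
grip_width: 0.0
finger_force: 0.7
red rect [224 178 151 133] arrows
304 [325. 226.] [0.4971 0.1307 0.108 ]
202 [264. 243.] [0.4826 0.1478 0.108 ]
187 [311. 283.] [0.475  0.1264 0.108 ]
centre [0.48488057 0.13497439] angles mod120 [100.7, 100.1, 100.9] clock 13.0
clock: 13.25
position: [0.4548, 0.1201, 0.0838]
tool_rot: [-3.142, 0.0, 0.418]
force: [-1.3, -1.5, 0.3]
grip_width: 0.0001
finger_force: 1.0
red rect [237 175 149 138] arrows
299 [337. 227.] [0.4968 0.13   0.108 ]
195 [275. 240.] [0.4835 0.148  0.108 ]
198 [320. 284.] [0.4746 0.1268 0.108 ]
centre [0.48498299 0.1349338 ] angles mod120 [97.2, 96.3, 98.1] clock 13.3
```

The head now turns (11° so far at light force); earlier I had simply stopped short of contact. I continue along the arc.

```bash
python3 -m handwheel '[{"dx":0.1,"dy":-0.3,"dz":0,"wx":0,"wy":0,"wz":0,"claw":0},{"dx":0.1,"dy":-0.3,"dz":0,"wx":0,"wy":0,"wz":0,"claw":0},{"dx":0,"dy":0,"dz":0,"wx":0,"wy":0,"wz":0,"claw":0}]'; python3 turn.py
python3 -m handwheel '[{"dx":0.1,"dy":-0.3,"dz":0,"wx":0,"wy":0,"wz":0,"claw":0},{"dx":0.1,"dy":-0.2,"dz":0,"wx":0,"wy":0,"wz":0,"claw":0},{"dx":0,"dy":0,"dz":0,"wx":0,"wy":0,"wz":0,"claw":0}]'; python3 turn.py
```

```text
clock: 13.68
position: [0.4532, 0.1254, 0.0835]
tool_rot: [3.141, 0.003, 0.417]
force: [-7.6, -6.0, 3.7]
grip_width: 0.0002
finger_force: 4.6
red rect [260 170 151 143] arrows
285 [357. 235.] [0.4957 0.1279 0.108 ]
231 [294. 236.] [0.4862 0.1479 0.108 ]
208 [328. 287.] [0.4734 0.1288 0.108 ]
centre [0.48509161 0.13490841] angles mod120 [86.6, 85.0, 87.4] clock 13.725
clock: 14.1
position: [0.452, 0.1304, 0.0833]
tool_rot: [3.141, 0.005, 0.417]
force: [-13.3, -7.1, 6.2]
grip_width: 0.0
finger_force: 7.6
red rect [280 168 144 144] arrows
273 [311. 235.] [0.4881 0.1478 0.108 ]
282 [374. 243.] [0.4943 0.1263 0.108 ]
219 [335. 289.] [0.4725 0.1311 0.108 ]
centre [0.48496907 0.13505513] angles mod120 [76.2, 76.9, 77.7] clock 14.15
```

Turned 31° (0.55 rad), but the apparent size says the head hasn't risen. Radial pressure is likely holding it by friction, so I ease out radially while turning on slightly.

```bash
python3 -m handwheel '[{"dx":-0.3,"dy":-0.1,"dz":0,"wx":0,"wy":0,"wz":0,"claw":0},{"dx":-0.1,"dy":-0.1,"dz":0,"wx":0,"wy":0,"wz":0,"claw":0},{"dx":0,"dy":0,"dz":0,"wx":0,"wy":0,"wz":0,"claw":0}]'; python3 turn.py
python3 - <<'E'
from workcell import optics
import numpy as np
f=optics.grab_frame('scene');m=optics.masks_of('estop_top','scene')[0];ys,xs=np.nonzero(m['region']);print(m['rect'],xs.mean(),ys.mean())
E
```

```text
clock: 14.52
position: [0.4499, 0.1321, 0.0839]
tool_rot: [-3.141, -0.001, 0.418]
force: [-0.9, -0.8, 1.0]
grip_width: 0.0002
finger_force: 0.8
red rect [262 190 167 136] arrows
323 [372. 230.] [0.4959 0.1304 0.108 ]
255 [310. 254.] [0.4789 0.1467 0.108 ]
274 [362. 292.] [0.473  0.1231 0.108 ]
64 [369. 319.] [0.4639 0.1156 0.108 ]
centre [0.485  0.1345] angles mod120 [99.2, 116.8, 103.6, 101.9] clock 14.575
[300.1, 290.4, 22.3, 26.3] 311.50518134715026 302.7046632124352
```

The arrows are back near rest (~107°) and larger, so the head popped. But the tip at z 0.084 is below the raised rim (0.086), so it sprang back over the finger at once and step 2 may not have lasted 0.05 s. Redoing it is harmless, so I move out from under the lobe, press again, and twist with the tip at 0.091.

```bash
python3 -m handwheel '[{"dx":-1,"dy":0,"dz":0,"wx":0,"wy":0,"wz":0,"claw":0},{"dx":-1.2,"dy":0,"dz":0,"wx":0,"wy":0,"wz":0,"claw":0},{"dx":0,"dy":0,"dz":-2.5,"wx":0,"wy":0,"wz":0,"claw":0},{"dx":0,"dy":0,"dz":-2.5,"wx":0,"wy":0,"wz":0,"claw":0},{"dx":2.7,"dy":0.6,"dz":0,"wx":0,"wy":0,"wz":0,"claw":0},{"dx":2.8,"dy":0.6,"dz":0,"wx":0,"wy":0,"wz":0,"claw":0},{"dx":0,"dy":0,"dz":0,"wx":0,"wy":0,"wz":0,"claw":0},{"dx":0,"dy":0,"dz":0,"wx":0,"wy":0,"wz":0,"claw":0}]'; python3 turn.py
```

```text
clock: 15.68
position: [0.4837, 0.1338, 0.1336]
tool_rot: [3.142, 0.001, 0.418]
force: [-0.4, 0.0, -0.3]
grip_width: -0.0002
finger_force: 0.0
red rect [255 236  91  64] arrows
129 [287. 279.] [0.4773 0.1468 0.108 ]
centre [0.485  0.1345] angles mod120 [2.1] clock 15.725
```

Over the head again. Now down to 0.103, then up.

```bash
python3 -m handwheel '[{"dx":0,"dy":0,"dz":1.6,"wx":0,"wy":0,"wz":0,"claw":0},{"dx":0,"dy":0,"dz":0.5,"wx":0,"wy":0,"wz":0,"claw":0},{"dx":0,"dy":0,"dz":0.5,"wx":0,"wy":0,"wz":0,"claw":0},{"dx":0,"dy":0,"dz":0.4,"wx":0,"wy":0,"wz":0,"claw":0},{"dx":0,"dy":0,"dz":0.15,"wx":0,"wy":0,"wz":0,"claw":0},{"dx":0,"dy":0,"dz":0,"wx":0,"wy":0,"wz":0,"claw":0}]'; python3 -m handwheel '[{"dx":0,"dy":0,"dz":-1,"wx":0,"wy":0,"wz":0,"claw":0},{"dx":0,"dy":0,"dz":-2,"wx":0,"wy":0,"wz":0,"claw":0},{"dx":-1.7,"dy":1.7,"dz":0,"wx":0,"wy":0,"wz":0,"claw":0},{"dx":-1.65,"dy":1.5,"dz":0,"wx":0,"wy":0,"wz":0,"claw":0},{"dx":0,"dy":0,"dz":2,"wx":0,"wy":0,"wz":0,"claw":0},{"dx":0,"dy":0,"dz":2.2,"wx":0,"wy":0,"wz":0,"claw":0},{"dx":0,"dy":0,"dz":0,"wx":0,"wy":0,"wz":0,"claw":0},{"dx":0,"dy":0,"dz":0,"wx":0,"wy":0,"wz":0,"claw":0}]'; python3 turn.py
```

```text
clock: 16.48
position: [0.4846, 0.1342, 0.1028]
tool_rot: [3.141, 0.0, 0.418]
force: [-5.1, -2.1, 23.2]
grip_width: -0.0
finger_force: 11.5
clock: 17.48
position: [0.4673, 0.0915, 0.0908]
tool_rot: [-3.142, -0.0, 0.418]
force: [-0.2, 0.9, 1.2]
grip_width: 0.0001
finger_force: 0.0
red rect [157 180 121 129] arrows
218 [247. 217.] [0.4977 0.1321 0.108 ]
196 [193. 241.] [0.4809 0.1471 0.108 ]
182 [245. 274.] [0.4763 0.1247 0.108 ]
centre [0.48497096 0.13463422] angles mod120 [108.6, 107.9, 108.7] clock 17.525
```

```bash
python3 -m handwheel '[{"dx":0,"dy":-1.2,"dz":0,"wx":0,"wy":0,"wz":0,"claw":0},{"dx":0,"dy":-0.8,"dz":0,"wx":0,"wy":0,"wz":0,"claw":0},{"dx":0,"dy":-0.6,"dz":0,"wx":0,"wy":0,"wz":0,"claw":0},{"dx":0,"dy":-0.5,"dz":0,"wx":0,"wy":0,"wz":0,"claw":0},{"dx":0,"dy":-0.3,"dz":0,"wx":0,"wy":0,"wz":0,"claw":0},{"dx":0,"dy":-0.3,"dz":0,"wx":0,"wy":0,"wz":0,"claw":0},{"dx":0,"dy":0,"dz":0,"wx":0,"wy":0,"wz":0,"claw":0}]'; python3 turn.py
python3 -m handwheel '[{"dx":0.1,"dy":-0.2,"dz":0,"wx":0,"wy":0,"wz":0,"claw":0},{"dx":0.05,"dy":-0.2,"dz":0,"wx":0,"wy":0,"wz":0,"claw":0},{"dx":0,"dy":-0.2,"dz":0,"wx":0,"wy":0,"wz":0,"claw":0},{"dx":0,"dy":0,"dz":0,"wx":0,"wy":0,"wz":0,"claw":0}]'; python3 turn.py
```

```text
clock: 18.4
position: [0.4521, 0.1253, 0.0903]
tool_rot: [-3.142, 0.0, 0.418]
force: [-0.0, -0.3, -0.0]
grip_width: -0.0
finger_force: 0.0
red rect [248 182 152 126] arrows
275 [347. 217.] [0.4975 0.1326 0.108 ]
189 [291. 240.] [0.4809 0.1475 0.108 ]
235 [340. 274.] [0.4762 0.1252 0.108 ]
centre [0.48486272 0.135091  ] angles mod120 [108.9, 107.6, 108.7] clock 18.45
clock: 18.95
position: [0.4508, 0.1312, 0.0902]
tool_rot: [3.142, 0.0, 0.418]
force: [-3.8, -2.8, 0.8]
grip_width: -0.0001
finger_force: 2.0
red rect [271 176 149 133] arrows
269 [368. 225.] [0.4966 0.13   0.108 ]
250 [309. 237.] [0.4836 0.1482 0.108 ]
226 [348. 279.] [0.4743 0.1274 0.108 ]
centre [0.48485968 0.13518201] angles mod120 [96.1, 95.3, 96.4] clock 19.0
```

```bash
python3 -m handwheel '[{"dx":0.1,"dy":-0.3,"dz":0,"wx":0,"wy":0,"wz":0,"claw":0},{"dx":0.05,"dy":-0.3,"dz":0,"wx":0,"wy":0,"wz":0,"claw":0},{"dx":0,"dy":0,"dz":0,"wx":0,"wy":0,"wz":0,"claw":0}]'; python3 turn.py
python3 -m handwheel '[{"dx":0.05,"dy":-0.3,"dz":0,"wx":0,"wy":0,"wz":0,"claw":0},{"dx":0.05,"dy":-0.2,"dz":0,"wx":0,"wy":0,"wz":0,"claw":0},{"dx":0,"dy":0,"dz":0,"wx":0,"wy":0,"wz":0,"claw":0}]'; python3 turn.py
```

```text
clock: 19.38
position: [0.4501, 0.1378, 0.0904]
tool_rot: [-3.141, -0.0, 0.418]
force: [-3.4, 0.0, 0.2]
grip_width: -0.0004
finger_force: 1.2
red rect [287 182 148 131] arrows
267 [385. 230.] [0.4966 0.1299 0.108 ]
253 [326. 242.] [0.4836 0.1482 0.108 ]
221 [364. 283.] [0.4743 0.1276 0.108 ]
centre [0.48482063 0.13521525] angles mod120 [95.6, 95.4, 95.8] clock 19.425
clock: 19.8
position: [0.449, 0.1427, 0.0904]
tool_rot: [-3.141, -0.0, 0.418]
force: [-0.3, 0.3, 0.1]
grip_width: -0.0003
finger_force: 0.3
red rect [298 189 149 129] arrows
266 [398. 232.] [0.4967 0.1303 0.108 ]
252 [338. 245.] [0.4832 0.1482 0.108 ]
209 [377. 285.] [0.4745 0.1274 0.108 ]
centre [0.48479434 0.13527675] angles mod120 [97.1, 96.9, 97.5] clock 19.85
```

The finger slides out past the lobe: broadside on, it overlaps the lobe too little. Turning the tool 90° gives a thinner radial profile so it can sit deeper in the hollow. I back out, lift, return to the counter-clockwise side and turn.

```bash
python3 -m handwheel '[{"dx":-1.5,"dy":0,"dz":0,"wx":0,"wy":0,"wz":0,"claw":0},{"dx":0,"dy":0,"dz":-2,"wx":0,"wy":0,"wz":0,"claw":0},{"dx":0,"dy":0,"dz":-2,"wx":0,"wy":0,"wz":0,"claw":0},{"dx":0.5,"dy":2.2,"dz":0,"wx":0,"wy":0,"wz":0.17,"claw":0},{"dx":0,"dy":0,"dz":0,"wx":0,"wy":0,"wz":0.17,"claw":0},{"dx":0,"dy":0,"dz":0,"wx":0,"wy":0,"wz":0.17,"claw":0},{"dx":0,"dy":0,"dz":0,"wx":0,"wy":0,"wz":0.17,"claw":0},{"dx":0,"dy":0,"dz":0,"wx":0,"wy":0,"wz":0.17,"claw":0}]'
python3 -m handwheel '[{"dx":0,"dy":0,"dz":0,"wx":0,"wy":0,"wz":0.17,"claw":0},{"dx":0,"dy":0,"dz":0,"wx":0,"wy":0,"wz":0.17,"claw":0},{"dx":0,"dy":0,"dz":0,"wx":0,"wy":0,"wz":0.17,"claw":0},{"dx":0,"dy":0,"dz":0,"wx":0,"wy":0,"wz":0.17,"claw":0},{"dx":0,"dy":0,"dz":0,"wx":0,"wy":0,"wz":0.04,"claw":0},{"dx":0,"dy":0,"dz":0,"wx":0,"wy":0,"wz":0,"claw":0}]'
python3 turn.py
python3 - <<'E'
from workcell import monitor
import numpy as np
s=monitor.observe();y=.4177;d=s['position']-[.485,.135,0]
print('tx,ty',d@[np.cos(y),np.sin(y),0],d@[np.sin(y),-np.cos(y),0],s['qpos'].round(2))
E
```

```text
clock: 20.85
position: [0.4478, 0.1177, 0.1303]
tool_rot: [3.141, 0.0, -0.438]
force: [0.3, -0.2, -0.2]
grip_width: 0.0003
finger_force: 0.0
clock: 21.6
position: [0.4473, 0.1179, 0.1296]
tool_rot: [3.139, -0.0, -1.132]
force: [0.7, -0.8, -0.1]
grip_width: 0.0
finger_force: 0.0
red rect [196 215 106 109] arrows
145 [212. 267.] [0.4969 0.131  0.108 ]
147 [257. 272.] [0.4756 0.1239 0.108 ]
83 [232. 305.] [0.4802 0.1464 0.108 ]
centre [0.48423747 0.13377645] angles mod120 [107.8, 109.0, 107.8] clock 21.65
tx,ty -0.04122014673576214 0.0004407510077957409 [-0.91  0.54  0.71  2.13 -0.57  0.67 -2.51]
```

Joint 7 is at its limit this way, so I turn the other way (to yaw +1.99).

```bash
python3 -m handwheel '[{"dx":0,"dy":0,"dz":0,"wx":0,"wy":0,"wz":-0.17,"claw":0},{"dx":0,"dy":0,"dz":0,"wx":0,"wy":0,"wz":-0.17,"claw":0},{"dx":0,"dy":0,"dz":0,"wx":0,"wy":0,"wz":-0.17,"claw":0},{"dx":0,"dy":0,"dz":0,"wx":0,"wy":0,"wz":-0.17,"claw":0},{"dx":0,"dy":0,"dz":0,"wx":0,"wy":0,"wz":-0.17,"claw":0},{"dx":0,"dy":0,"dz":0,"wx":0,"wy":0,"wz":-0.17,"claw":0},{"dx":0,"dy":0,"dz":0,"wx":0,"wy":0,"wz":-0.17,"claw":0},{"dx":0,"dy":0,"dz":0,"wx":0,"wy":0,"wz":-0.17,"claw":0}]' | sed -n 1,3p
python3 -m handwheel '[{"dx":0,"dy":0,"dz":0,"wx":0,"wy":0,"wz":-0.17,"claw":0},{"dx":0,"dy":0,"dz":0,"wx":0,"wy":0,"wz":-0.17,"claw":0},{"dx":0,"dy":0,"dz":0,"wx":0,"wy":0,"wz":-0.17,"claw":0},{"dx":0,"dy":0,"dz":0,"wx":0,"wy":0,"wz":-0.17,"claw":0},{"dx":0,"dy":0,"dz":0,"wx":0,"wy":0,"wz":-0.17,"claw":0},{"dx":0,"dy":0,"dz":0,"wx":0,"wy":0,"wz":-0.17,"claw":0},{"dx":0,"dy":0,"dz":0,"wx":0,"wy":0,"wz":-0.17,"claw":0},{"dx":0,"dy":0,"dz":0,"wx":0,"wy":0,"wz":-0.17,"claw":0}]' | sed -n 1,3p
python3 -m handwheel '[{"dx":0,"dy":0,"dz":0,"wx":0,"wy":0,"wz":-0.17,"claw":0},{"dx":0,"dy":0,"dz":0,"wx":0,"wy":0,"wz":-0.17,"claw":0},{"dx":0,"dy":0,"dz":0,"wx":0,"wy":0,"wz":-0.06,"claw":0},{"dx":0,"dy":0,"dz":0,"wx":0,"wy":0,"wz":0,"claw":0}]'
cat > tt.py <<'E'
from workcell import monitor
import numpy as np
s=monitor.observe();y=.4177;d=s['position']-[.485,.135,0]
print('tx,ty mm',(1000*d@[np.cos(y),np.sin(y),0]).round(1),(1000*d@[np.sin(y),-np.cos(y),0]).round(1),s['position'][2].round(4),s['tool_rot'],s['qpos'].round(2))
E
python3 tt.py
```

```text
clock: 22.65
position: [0.4482, 0.1176, 0.1302]
tool_rot: [-3.141, 0.001, 0.233]
clock: 23.65
position: [0.4483, 0.1176, 0.1303]
tool_rot: [-3.141, -0.0, 1.593]
clock: 24.15
position: [0.4483, 0.1176, 0.1303]
tool_rot: [-3.141, -0.0, 1.987]
force: [-0.3, -1.1, -0.1]
grip_width: -0.0002
finger_force: 0.0
tx,ty mm -40.6 1.1 0.1303 [-3.14097712e+00 -4.88192443e-04  1.98658852e+00] [-0.26  0.43 -0.15  2.1   0.11  0.62 -0.08]
```

```bash
python3 -m handwheel '[{"dx":-1.6,"dy":0.5,"dz":0,"wx":0,"wy":0,"wz":0,"claw":0},{"dx":-1.6,"dy":0.3,"dz":0,"wx":0,"wy":0,"wz":0,"claw":0},{"dx":0,"dy":0,"dz":2,"wx":0,"wy":0,"wz":0,"claw":0},{"dx":0,"dy":0,"dz":2,"wx":0,"wy":0,"wz":0,"claw":0},{"dx":0,"dy":0,"dz":0,"wx":0,"wy":0,"wz":0,"claw":0},{"dx":0,"dy":0,"dz":0,"wx":0,"wy":0,"wz":0,"claw":0}]'; python3 tt.py
python3 -m handwheel '[{"dx":0,"dy":0.3,"dz":0,"wx":0,"wy":0,"wz":0,"claw":0},{"dx":0,"dy":0.3,"dz":0,"wx":0,"wy":0,"wz":0,"claw":0},{"dx":0,"dy":0,"dz":0,"wx":0,"wy":0,"wz":0,"claw":0}]'; python3 tt.py
```

```text
clock: 24.9
position: [0.4688, 0.0916, 0.0904]
tool_rot: [-3.14, -0.0, 1.986]
force: [0.1, -0.1, -0.1]
grip_width: -0.0001
finger_force: 0.0
tx,ty mm -32.4 33.1 0.0904 [-3.14012251e+00 -2.37259927e-04  1.98646456e+00] [-0.21  0.52 -0.13  2.09  0.13  0.54 -0.03]
clock: 25.28
position: [0.4735, 0.0939, 0.09]
tool_rot: [-3.138, -0.0, 1.987]
force: [-4.9, -3.3, 3.5]
grip_width: -0.0002
finger_force: 2.7
tx,ty mm -27.2 32.9 0.09 [-3.13829307e+00 -5.98718304e-05  1.98695239e+00] [-0.22  0.52 -0.13  2.08  0.13  0.55 -0.03]
```

```bash
python3 -m handwheel '[{"dx":0.6,"dy":-0.15,"dz":0,"wx":0,"wy":0,"wz":0,"claw":0},{"dx":0.6,"dy":0,"dz":0,"wx":0,"wy":0,"wz":0,"claw":0},{"dx":0,"dy":0,"dz":0,"wx":0,"wy":0,"wz":0,"claw":0}]'; python3 tt.py; python3 turn.py|tail -1
python3 -m handwheel '[{"dx":0.4,"dy":0,"dz":0,"wx":0,"wy":0,"wz":0,"claw":0},{"dx":0.3,"dy":0,"dz":0,"wx":0,"wy":0,"wz":0,"claw":0},{"dx":0,"dy":0,"dz":0,"wx":0,"wy":0,"wz":0,"claw":0}]'; python3 tt.py; python3 turn.py|tail -1
```

```text
clock: 25.65
position: [0.4675, 0.1052, 0.0899]
tool_rot: [-3.14, -0.0, 1.988]
force: [-2.8, -1.1, 1.3]
grip_width: 0.0001
finger_force: 1.7
tx,ty mm -28.1 20.1 0.0899 [-3.13975656e+00 -4.46809418e-04  1.98797225e+00] [-0.24  0.52 -0.13  2.09  0.13  0.55 -0.05]
centre [0.48338589 0.13538892] angles mod120 [109.0, 108.2, 108.7] clock 25.7
clock: 26.08
position: [0.464, 0.1096, 0.0897]
tool_rot: [-3.137, 0.001, 1.986]
force: [-4.4, -12.1, 6.8]
grip_width: 0.0003
finger_force: 7.6
tx,ty mm -29.5 14.7 0.0897 [-3.13706922e+00  8.77678822e-04  1.98590646e+00] [-0.26  0.52 -0.13  2.09  0.13  0.55 -0.07]
centre [0.48323123 0.13557864] angles mod120 [102.5, 101.7, 102.1] clock 26.125
```

```bash
python3 -m handwheel '[{"dx":0.2,"dy":-0.2,"dz":0,"wx":0,"wy":0,"wz":0,"claw":0},{"dx":0.2,"dy":0,"dz":0,"wx":0,"wy":0,"wz":0,"claw":0},{"dx":0,"dy":0,"dz":0,"wx":0,"wy":0,"wz":0,"claw":0}]'; python3 tt.py; python3 turn.py|tail -1
python3 -m handwheel '[{"dx":0.3,"dy":0,"dz":0,"wx":0,"wy":0,"wz":0,"claw":0},{"dx":0.2,"dy":0,"dz":0,"wx":0,"wy":0,"wz":0,"claw":0},{"dx":0,"dy":0,"dz":0,"wx":0,"wy":0,"wz":0,"claw":0}]'; python3 tt.py; python3 turn.py|tail -1
```

```text
clock: 26.5
position: [0.4602, 0.1122, 0.0896]
tool_rot: [-3.136, 0.001, 1.986]
force: [-4.8, -12.0, 6.1]
grip_width: 0.0
finger_force: 7.9
tx,ty mm -31.9 10.8 0.0896 [-3.13636335e+00  8.80313462e-04  1.98566295e+00] [-0.26  0.51 -0.13  2.1   0.13  0.54 -0.07]
centre [0.48323538 0.13562091] angles mod120 [95.0, 93.7, 94.7] clock 26.55
clock: 26.92
position: [0.4571, 0.1159, 0.0892]
tool_rot: [-3.134, 0.001, 1.985]
force: [-11.7, -16.4, 5.6]
grip_width: 0.0001
finger_force: 11.9
tx,ty mm -33.3 6.1 0.0892 [-3.13358765e+00  1.23160481e-03  1.98518815e+00] [-0.27  0.51 -0.13  2.1   0.13  0.54 -0.08]
centre [0.48297136 0.13587646] angles mod120 [87.9, 86.6, 87.4] clock 26.975
```

```bash
python3 -m handwheel '[{"dx":0.3,"dy":0.05,"dz":0,"wx":0,"wy":0,"wz":0,"claw":0},{"dx":0.3,"dy":0,"dz":0,"wx":0,"wy":0,"wz":0,"claw":0},{"dx":0,"dy":0,"dz":0,"wx":0,"wy":0,"wz":0,"claw":0}]'; python3 tt.py; python3 turn.py
python3 -m handwheel '[{"dx":0.2,"dy":0,"dz":0,"wx":0,"wy":0,"wz":0,"claw":0},{"dx":0,"dy":0,"dz":0,"wx":0,"wy":0,"wz":0,"claw":0}]'; python3 tt.py; python3 turn.py
```

```text
clock: 27.35
position: [0.4534, 0.1209, 0.0887]
tool_rot: [-3.13, 0.001, 1.985]
force: [-18.4, -18.4, 6.0]
grip_width: 0.0001
finger_force: 15.3
tx,ty mm -34.6 0.1 0.0887 [-3.12986078e+00  1.31428302e-03  1.98502586e+00] [-0.29  0.51 -0.13  2.1   0.13  0.54 -0.1 ]
red rect [326 263 141 107] arrows
207 [422. 300.] [0.4856 0.1488 0.108 ]
202 [368. 319.] [0.4704 0.1325 0.108 ]
65 [421. 344.] [0.4948 0.1311 0.108 ]
49 [432. 347.] [0.4996 0.1317 0.108 ]
centre [0.485  0.1345] angles mod120 [87.6, 67.9, 100.8, 109.2] clock 27.4
clock: 27.65
position: [0.4523, 0.1226, 0.0886]
tool_rot: [-3.129, 0.001, 1.985]
force: [-20.7, -19.2, 7.1]
grip_width: -0.0001
finger_force: 15.9
tx,ty mm -34.9 -1.9 0.0886 [-3.12911895e+00  1.24821362e-03  1.98491428e+00] [-0.29  0.51 -0.13  2.1   0.13  0.54 -0.1 ]
red rect [328 264 141 102] arrows
208 [424. 305.] [0.4862 0.1487 0.108 ]
208 [369. 322.] [0.4701 0.1334 0.108 ]
centre [0.485  0.1345] angles mod120 [85.1, 64.0] clock 27.7
```

Turned about 0.6 rad, with friction (28 N side load) holding the head down. I ease the load gently while staying on the lobe.

```bash
python3 -m handwheel '[{"dx":0.05,"dy":-0.15,"dz":0,"wx":0,"wy":0,"wz":0,"claw":0},{"dx":0,"dy":0,"dz":0,"wx":0,"wy":0,"wz":0,"claw":0}]'; python3 turn.py
python3 -m handwheel '[{"dx":0.05,"dy":-0.15,"dz":0,"wx":0,"wy":0,"wz":0,"claw":0},{"dx":0,"dy":0,"dz":0,"wx":0,"wy":0,"wz":0,"claw":0}]'; python3 tt.py; python3 turn.py
```

```text
clock: 27.95
position: [0.4513, 0.123, 0.0888]
tool_rot: [-3.131, 0.001, 1.985]
force: [-18.2, -16.5, 5.8]
grip_width: -0.0003
finger_force: 13.5
red rect [331 264 140 109] arrows
201 [427. 308.] [0.4868 0.1484 0.108 ]
208 [371. 323.] [0.4701 0.1336 0.108 ]
centre [0.485  0.1345] angles mod120 [82.5, 63.5] clock 28.0
clock: 28.25
position: [0.4503, 0.1234, 0.089]
tool_rot: [-3.132, 0.001, 1.986]
force: [-15.4, -13.5, 5.6]
grip_width: 0.0
finger_force: 12.2
tx,ty mm -36.4 -3.5 0.089 [-3.13233234e+00  6.33772832e-04  1.98567144e+00] [-0.29  0.51 -0.13  2.11  0.13  0.54 -0.1 ]
red rect [333 264 140 110] arrows
206 [429. 310.] [0.4875 0.1482 0.108 ]
205 [373. 323.] [0.47  0.134 0.108]
centre [0.485  0.1345] angles mod120 [79.8, 62.1] clock 28.3
```

```bash
python3 -m handwheel '[{"dx":0,"dy":-0.15,"dz":-0.2,"wx":0,"wy":0,"wz":0,"claw":0},{"dx":0,"dy":0,"dz":0,"wx":0,"wy":0,"wz":0,"claw":0}]'; python3 tt.py; python3 turn.py
python3 -m handwheel '[{"dx":0,"dy":-0.15,"dz":-0.2,"wx":0,"wy":0,"wz":0,"claw":0},{"dx":0,"dy":0,"dz":0,"wx":0,"wy":0,"wz":0,"claw":0}]'; python3 tt.py; python3 turn.py
```

```text
clock: 28.55
position: [0.4497, 0.1233, 0.0913]
tool_rot: [-3.134, 0.0, 1.986]
force: [-11.7, -10.6, 5.8]
grip_width: -0.0
finger_force: 10.9
tx,ty mm -37.0 -3.7 0.0913 [-3.13406220e+00  4.18390029e-04  1.98588209e+00] [-0.29  0.5  -0.13  2.11  0.13  0.54 -0.1 ]
red rect [335 264 140 112] arrows
202 [431. 311.] [0.4889 0.1472 0.108 ]
208 [375. 324.] [0.471  0.1328 0.108 ]
centre [0.485  0.1345] angles mod120 [73.1, 67.1] clock 28.6
clock: 28.85
position: [0.449, 0.1232, 0.0935]
tool_rot: [-3.136, 0.0, 1.986]
force: [-10.3, -8.5, 6.1]
grip_width: 0.0
finger_force: 9.0
tx,ty mm -37.7 -3.9 0.0935 [-3.13573691e+00  2.14704505e-04  1.98616084e+00] [-0.29  0.5  -0.13  2.11  0.12  0.54 -0.1 ]
red rect [338 266 139 107] arrows
203 [433. 312.] [0.4903 0.1463 0.108 ]
206 [377. 324.] [0.472  0.1319 0.108 ]
centre [0.485  0.1345] angles mod120 [65.6, 71.5] clock 28.9
```

The head follows the finger up by friction (the arrow spacing stays constant while the tip rises). I raise another 5 mm, so it comes fully out while still turned, and hold.

```bash
python3 -m handwheel '[{"dx":0,"dy":0,"dz":-0.2,"wx":0,"wy":0,"wz":0,"claw":0},{"dx":0,"dy":0,"dz":-0.2,"wx":0,"wy":0,"wz":0,"claw":0},{"dx":0,"dy":0,"dz":-0.1,"wx":0,"wy":0,"wz":0,"claw":0},{"dx":0,"dy":0,"dz":0,"wx":0,"wy":0,"wz":0,"claw":0},{"dx":0,"dy":0,"dz":0,"wx":0,"wy":0,"wz":0,"claw":0}]'; python3 tt.py; python3 turn.py
python3 - <<'E'
from workcell import optics
import numpy as np
f=optics.grab_frame('scene');m=optics.masks_of('estop_top','scene')[0];ys,xs=np.nonzero(m['region']);print(m['rect'],xs.mean(),ys.mean())
E
```

```text
clock: 29.52
position: [0.451, 0.1249, 0.099]
tool_rot: [-3.141, -0.001, 1.987]
force: [0.6, -1.4, 0.2]
grip_width: 0.0001
finger_force: 0.0
tx,ty mm -35.1 -4.6 0.099 [-3.14057395e+00 -5.16127238e-04  1.98729536e+00] [-0.29  0.49 -0.14  2.11  0.12  0.55 -0.1 ]
red rect [343 273 104  96] arrows
208 [405. 302.] [0.4824 0.1452 0.108 ]
207 [369. 341.] [0.4771 0.1222 0.108 ]
168 [427. 344.] [0.5007 0.1309 0.108 ]
centre [0.4867549  0.13279592] angles mod120 [109.3, 107.6, 112.4] clock 29.575
[305.5, 294.3, 21.0, 20.5] 313.655 303.49
```

The scale says the head is out (top at ~0.113) and back at zero, but I can't prove the pop counted for 0.05 s. The condition is twist > 0.35 with press < 3 mm, so I can simply twist the head again while it is out, with no vertical motion. I go back to the counter-clockwise side at rim mid-height and push.

```bash
python3 -m handwheel '[{"dx":0,"dy":-1.2,"dz":0,"wx":0,"wy":0,"wz":0,"claw":0},{"dx":-1.8,"dy":0,"dz":0,"wx":0,"wy":0,"wz":0,"claw":0},{"dx":-1.8,"dy":0,"dz":0.4,"wx":0,"wy":0,"wz":0,"claw":0},{"dx":0,"dy":1.6,"dz":0,"wx":0,"wy":0,"wz":0,"claw":0},{"dx":0.8,"dy":0,"dz":0,"wx":0,"wy":0,"wz":0,"claw":0},{"dx":0.4,"dy":0,"dz":0,"wx":0,"wy":0,"wz":0,"claw":0},{"dx":0.4,"dy":-0.1,"dz":0,"wx":0,"wy":0,"wz":0,"claw":0},{"dx":0,"dy":0,"dz":0,"wx":0,"wy":0,"wz":0,"claw":0}]'; python3 tt.py; python3 turn.py
python3 -m handwheel '[{"dx":0.4,"dy":-0.1,"dz":0,"wx":0,"wy":0,"wz":0,"claw":0},{"dx":0.3,"dy":-0.05,"dz":0,"wx":0,"wy":0,"wz":0,"claw":0},{"dx":0,"dy":0,"dz":0,"wx":0,"wy":0,"wz":0,"claw":0}]'; python3 tt.py; python3 turn.py
```

```text
clock: 30.68
position: [0.4564, 0.1034, 0.0936]
tool_rot: [-3.129, 0.002, 1.985]
force: [-17.1, -22.1, 5.2]
grip_width: -0.0004
finger_force: 12.3
tx,ty mm -38.9 17.3 0.0936 [-3.12876073e+00  1.58787266e-03  1.98510843e+00] [-0.25  0.5  -0.13  2.1   0.13  0.56 -0.06]
red rect [334 215 154 131] arrows
209 [438. 261.] [0.4886 0.1467 0.108 ]
188 [382. 285.] [0.4734 0.1287 0.108 ]
179 [429. 315.] [0.4971 0.1245 0.108 ]
centre [0.48635423 0.13331637] angles mod120 [80.4, 79.4, 80.4] clock 30.725
clock: 31.1
position: [0.4511, 0.1092, 0.0933]
tool_rot: [-3.127, 0.001, 1.986]
force: [-23.3, -20.7, 5.7]
grip_width: 0.0002
finger_force: 14.5
tx,ty mm -41.4 9.8 0.0933 [-3.12670463e+00  1.14881634e-03  1.98550534e+00] [-0.26  0.5  -0.13  2.11  0.12  0.55 -0.07]
red rect [357 233 139 118] arrows
198 [449. 285.] [0.4921 0.1457 0.108 ]
197 [389. 295.] [0.4728 0.1319 0.108 ]
223 [426. 335.] [0.4947 0.1219 0.108 ]
centre [0.48653259 0.13317338] angles mod120 [66.1, 65.2, 66.1] clock 31.15
```

The head is out (top ~0.112) and measured at 0.50, then 0.74 rad, for more than 0.4 s: step 2 is met. I back off and check that it turns back.

```bash
python3 -m handwheel '[{"dx":0,"dy":-1.5,"dz":0,"wx":0,"wy":0,"wz":0,"claw":0},{"dx":0,"dy":-1.5,"dz":0,"wx":0,"wy":0,"wz":0,"claw":0},{"dx":0,"dy":0,"dz":-4,"wx":0,"wy":0,"wz":0,"claw":0},{"dx":0,"dy":0,"dz":-5,"wx":0,"wy":0,"wz":0,"claw":0},{"dx":0,"dy":0,"dz":0,"wx":0,"wy":0,"wz":0,"claw":0},{"dx":0,"dy":0,"dz":0,"wx":0,"wy":0,"wz":0,"claw":0}]'; python3 turn.py
python3 - <<'E'
from workcell import monitor
import numpy as np
s=monitor.observe();y=s['tool_rot'][2];d=np.array([.5326,-.1976,.2])-s['position']
print('cm dx dy',100*d@[np.cos(y),np.sin(y),0],100*d@[np.sin(y),-np.cos(y),0],d)
E
```

```text
clock: 31.9
position: [0.4296, 0.1011, 0.1847]
tool_rot: [-3.14, -0.0, 1.987]
force: [-0.4, -0.7, 0.3]
grip_width: 0.0003
finger_force: 0.0
red rect [409 214  37  59] arrows
127 [434. 247.] [0.4997 0.1315 0.108 ]
centre [0.485  0.1345] angles mod120 [108.3] clock 31.95
cm dx dy -31.486410864237104 -2.643404755968001 [ 0.10320813 -0.29864067  0.0157243 ]
```

The head has turned back to rest. Next I move over to the blue button.

```bash
python3 -m handwheel '[{"dx":-4.5,"dy":-0.4,"dz":0,"wx":0,"wy":0,"wz":0,"claw":0},{"dx":-4.5,"dy":-0.4,"dz":0,"wx":0,"wy":0,"wz":0,"claw":0},{"dx":-4.5,"dy":-0.4,"dz":0,"wx":0,"wy":0,"wz":0,"claw":0},{"dx":-4.5,"dy":-0.4,"dz":0,"wx":0,"wy":0,"wz":0,"claw":0},{"dx":-4.5,"dy":-0.4,"dz":0,"wx":0,"wy":0,"wz":0,"claw":0},{"dx":-4.5,"dy":-0.3,"dz":0,"wx":0,"wy":0,"wz":0,"claw":0},{"dx":-4.5,"dy":-0.3,"dz":0,"wx":0,"wy":0,"wz":0,"claw":0},{"dx":0,"dy":0,"dz":0,"wx":0,"wy":0,"wz":0,"claw":0}]'
python3 - <<'E'
from workcell import monitor,optics
import numpy as np,cv2
from h import *
f=optics.grab_frame('wrist');s=monitor.observe()
H=cv2.cvtColor(f['frame'],cv2.COLOR_BGR2HSV);h=H[...,0].astype(int)
for nm,h0,z in(('blue',108,.076),('green',60,.076)):
    m=((abs(h-h0)<14)&(H[...,1]>110)&(H[...,2]>80)).astype(np.uint8)
    n,l,st,c=cv2.connectedComponentsWithStats(m)
    for i in np.argsort(-st[1:,4])[:3]+1: print(nm,st[i],c[i].round(),ray(f,*c[i],z).round(4))
y=s['tool_rot'][2];d=np.array([.5326,-.1976,.09])-s['position']
print('cm dx dy',100*d@[np.cos(y),np.sin(y),0],100*d@[np.sin(y),-np.cos(y),0],d,s['qpos'].round(2),proj(f,s['position']))
E
```

```text
clock: 32.95
position: [0.5331, -0.2004, 0.183]
tool_rot: [-3.138, -0.001, 1.983]
force: [-0.8, 0.4, -0.3]
grip_width: -0.0001
finger_force: 0.0
blue [ 545  245   95  148 2237] [592. 319.] [ 0.7613 -0.1781  0.076 ]
blue [ 496  347  144   60 1414] [561. 376.] [ 0.7707 -0.2332  0.076 ]
blue [ 298  212   39   39 1209] [317. 231.] [ 0.5327 -0.1994  0.076 ]
green [ 352  140   41   42 1360] [372. 160.] [ 0.5468 -0.1373  0.076 ]
green [  46  231   41   39 1188] [ 67. 249.] [ 0.3672 -0.2873  0.076 ]
cm dx dy 0.0732241411450679 -0.0017764195563768393 [-0.00031109  0.00066311 -0.09313641] [ 0.3   0.49 -0.06  1.79  0.04  0.86  0.63] (np.float64(318.50348753376534), np.float64(299.682611597313))
```

The wrist view puts blue at (0.5327, -0.1994), so the tool is centred over it with green 64 mm away. Now I descend.

```bash
python3 -m handwheel '[{"dx":0,"dy":0,"dz":4,"wx":0,"wy":0,"wz":0,"claw":0},{"dx":0,"dy":0,"dz":4,"wx":0,"wy":0,"wz":0,"claw":0},{"dx":0,"dy":0,"dz":2,"wx":0,"wy":0,"wz":0,"claw":0},{"dx":0,"dy":0,"dz":0,"wx":0,"wy":0,"wz":0,"claw":0},{"dx":0,"dy":0,"dz":0,"wx":0,"wy":0,"wz":0,"claw":0}]'
python3 -m handwheel '[{"dx":0,"dy":0,"dz":0.5,"wx":0,"wy":0,"wz":0,"claw":0},{"dx":0,"dy":0,"dz":0.4,"wx":0,"wy":0,"wz":0,"claw":0},{"dx":0,"dy":0,"dz":0.3,"wx":0,"wy":0,"wz":0,"claw":0},{"dx":0,"dy":0,"dz":0,"wx":0,"wy":0,"wz":0,"claw":0},{"dx":0,"dy":0,"dz":0,"wx":0,"wy":0,"wz":0,"claw":0}]'
```

```text
clock: 33.62
position: [0.5337, -0.1969, 0.0854]
tool_rot: [-3.14, -0.0, 1.988]
force: [0.9, 0.0, 0.2]
grip_width: -0.0003
finger_force: 0.0
clock: 34.25
position: [0.5336, -0.1975, 0.073]
tool_rot: [-3.14, -0.0, 1.987]
force: [0.2, 1.0, 3.1]
grip_width: -0.0001
finger_force: 1.6
```

```bash
python3 -m handwheel '[{"dx":0,"dy":0,"dz":0.2,"wx":0,"wy":0,"wz":0,"claw":0},{"dx":0,"dy":0,"dz":0.15,"wx":0,"wy":0,"wz":0,"claw":0},{"dx":0,"dy":0,"dz":0.1,"wx":0,"wy":0,"wz":0,"claw":0},{"dx":0,"dy":0,"dz":0,"wx":0,"wy":0,"wz":0,"claw":0},{"dx":0,"dy":0,"dz":0,"wx":0,"wy":0,"wz":0,"claw":0}]'
```

```text
clock: 34.88
position: [0.5338, -0.1975, 0.0696]
tool_rot: [-3.141, 0.0, 1.987]
force: [-7.1, 3.8, 32.4]
grip_width: 0.0
finger_force: 15.6
```

Blue bottomed (32 N at 0.0696, fully in). I lift clear and do a last check of the head, buttons and bystanders.

```bash
python3 -m handwheel '[{"dx":0,"dy":0,"dz":-2,"wx":0,"wy":0,"wz":0,"claw":0},{"dx":0,"dy":0,"dz":-4,"wx":0,"wy":0,"wz":0,"claw":0},{"dx":0,"dy":0,"dz":-4,"wx":0,"wy":0,"wz":0,"claw":0},{"dx":0,"dy":0,"dz":-2,"wx":0,"wy":0,"wz":0,"claw":0},{"dx":0,"dy":0,"dz":0,"wx":0,"wy":0,"wz":0,"claw":0},{"dx":0,"dy":0,"dz":0,"wx":0,"wy":0,"wz":0,"claw":0}]'
python3 - <<'E'
from workcell import optics
import numpy as np,cv2
f=optics.grab_frame('scene');m=optics.masks_of('estop_top','scene')[0];ys,xs=np.nonzero(m['region']);print(m['rect'],xs.mean(),ys.mean())
a=np.load('scene0.npz')['frame']
def red(im):
    H=cv2.cvtColor(im[275:325,290:345],cv2.COLOR_BGR2HSV);r=((H[...,0]<8)|(H[...,0]>172))&(H[...,1]>120)&(H[...,2]>70);y,x=np.nonzero(r);return x.mean(),y.mean(),x.min(),x.max(),y.min(),y.max()
print(red(a),red(f['frame']))
E
```

```text
clock: 35.62
position: [0.5331, -0.1973, 0.1874]
tool_rot: [-3.139, -0.001, 1.987]
force: [-0.1, 0.5, -0.5]
grip_width: -0.0004
finger_force: 0.0
[303.3, 291.5, 28.2, 24.1] 315.6844919786096 302.6167557932264
(np.float64(25.24), np.float64(27.157894736842106), np.int64(14), np.int64(41), np.int64(14), np.int64(39)) (np.float64(25.20550847457627), np.float64(27.103813559322035), np.int64(14), np.int64(41), np.int64(14), np.int64(39))
```

The red head's pixels match the start to within 0.1 px, so it is out and turned back, and the robot touches nothing.

```bash
python3 -c "from workcell import job_done; print(job_done())"
```

```text
the job is handed in; nothing more can be done
None
```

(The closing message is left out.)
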